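Hone a bolted mower blade with a slab stone

ROBOT

A 6-joint arm with a two-finger parallel gripper is mounted at the origin on the work surface. World frame = base frame: x ahead of the robot, y to its left, z up, the work surface at z = 0. Lengths are in mm, angles in rad, forces in N, time in s.
With the tool pointing down it reaches from about 350 to 875 mm from the base axis. Payload 4.2 kg.
Tool frame: the origin (TCP) lies midway between the tips of the shut fingers; the grasp point (between the pads) lies 19 mm behind it (tcp_to_grasp is the distance from the TCP to the grasp point, in mm); z points along the fingers, y is the line along which they close (so a half turn about z gives the same grasp; the last joint's range is limited). The gripper opens to 85 mm and grips with 20 to 120 N. Pads are 22 mm wide; open, the fingers measure 114 mm over their backs; the gripper's body (76 mm by 85 mm) begins 54 mm behind the grasp point. The pads swing forward as they close: fully open they stand 13 mm farther back than shut.
Start: joints at [-0.874, 0.385, 0.008, 0, -1.194, -0.259], TCP at [264.979, -566.026, 231.312] pointing down, gripper open.
Joint ranges: [-3.14, 3.14], [-1.21, 2.06], [-1.07, 1.41], [-3.16, 2.05], [-2.99, -0.16], [-3.1, 3.1]. Speed limits (rad/s): [2.79, 2.79, 3.14, 3.14, 3.14, 3.14].

INTERFACE

Orientations are given as a unit quaternion [x, y, z, w].
In Python, from bench import read_state, get_image, job_done, tcp_to_grasp gives the robot as it stands.
- The arm moves only by the tool jog_arm, never from a script. Its argument "plan" is a list of rows, each a list of 3 entries, a list of its own where there are three numbers: the finger opening in mm, from 0 to 85.4, then the shift along the tool's x, y, z as a fraction of full scale, then the turn, a rotation vector about the tool's x, y, z as a fraction of full scale. A call has 1 to 10 rows; each row is the pose to reach, as a shift and turn from the pose commanded when the call began, along the tool's axes at that moment; what a row does not reach only later rows make up. Full scale, the value 1, is 0.1 m for a shift and 60 degrees for a turn. A row lasts 1/8 s, in which the tool goes at most 62.5 mm and 10.7 degrees, less where a joint would pass 70% of its speed; a pose out of reach is approached as far as the arm can. A call with a number of a shift or a turn outside -1 to 1 is refused whole. A call with a gripper value outside its range is refused whole. The fingers move at their own pace and stop on an object; the grip force is fixed at half the most. Time passes only in rows, so rows that repeat a pose let the fingers close. It gives the time, the measured TCP pose, the force, the opening and the grip force at its end, in the units of the state.
- read_state(): the state, without advancing time (a new reading comes with each control period).
- get_image(name): name is "scene" or "top" or "wrist"; returns a dict with "img" (480x640x3 uint8, red, green, blue), "range_z" (480x640 float32, mm along the optical axis (not along the pixel's ray), 0 where there is no reading), "intrinsics" (3x3 intrinsics, pixels), "distortion" ([k1, k2, p1, p2, k3] as OpenCV has them; the pictures are not rectified), "extrinsics" (4x4, takes a point from camera to world coordinates); the wrist camera has in their place "tool_from_camera" (4x4, takes a point from camera to tool coordinates, whose origin is the TCP and whose axes are the flange's). Camera axes: x right, y down, z forward; pixel columns grow to the right and rows downward; lengths in mm; the calibration is good to about 2 mm. A picture is of the moment at which its call begins: read the wrist's pose just before it.
- job_done(): hands the job in; it is judged then, once.
The state is a dict: "clock": time; "joints": joint angles; "joint_vel": joint speeds; "joint_efforts": joint torques, N m; "position": TCP position; "ee_rot": TCP orientation; "contact_force": force on the tool from outside, world axes, zero at the start; "wrist_torque": the same for the moment, N m; "gripper_width": finger opening in mm; "grasp_force": force on a finger pad.
Only numpy, scipy, OpenCV 4.12 (cv2) and the standard library are available. Lean on these libraries where they do the work, as an engineer would, in place of code of your own. Each camera call takes 0.05 s, during which the arm holds its last target. There are 200 camera calls.

TASK

Draw the grey slab-shaped honing stone straight up out of its slot in the rack, lay its lower narrow end square on the sloping face of the mower blade next to the bolt head, and sweep it along to the blade's free end without lifting off, pressing lightly and steadily so that the blade's sprung bed stays sunk about halfway. Then stand the stone in the wide open bay of the same rack, lowering it in before you let go, and leave everything else where it is.

Things in the scene. Friction and masses are not known exactly. Their poses are not given: they have to be found in the camera images.
- stone: Grey honing stone, a plain oblong slab 70 mm (x) by 12 mm thick (y) by 100 mm tall (z), about 0.2 kg. Origin at the centre of its lower narrow end (70 x 12 mm), which is the face that hones; z up. It starts upright in either narrow slot of the rack, 47 mm of it inside and 53 mm standing out; play in the slot 2 mm each side in y, 3 mm in x. Its y is parallel to the rack's y.
- paddle: Wooden strop paddle in the other narrow slot, 12 mm thick, 50 mm wide below and necked to a 22 mm wide handle above, 115 mm tall, origin at the centre of its lower end. To be left there.
- rack: Plywood rack fixed to the bench, 100 mm (x) by 220 mm (y, from -120 to +100 mm) and 55 mm high; origin on the bench. Two narrow slots (76 x 16 mm) at y = +80 and y = 0 mm, one wide bay at y = -85 mm; all have their floor 8 mm above the bench. x points roughly away from the robot, yaw varies; it stands at the left or at the right.
- bay (a point): Centre of the floor of the rack's wide bay (8 mm above the bench), an opening 84 mm (x) by 36 mm (y) and 47 mm deep; axes as the rack's. The stone put down here will lean against a wall by up to about 25 degrees.
- jig: Grey steel sharpening jig fixed to the bench, 130 mm (x) by 250 mm (y), origin at the centre of its underside; carries the sprung bed with the blade. x points roughly away from the robot; the blade faces up and towards the robot.
- blade_face (a point): Centre of the upper face of the steel mower blade, a flat bar 50 mm wide (x, up the slope, away from the robot) and 240 mm long (y, towards the bolted end), 95 mm above the bench at rest; it sinks with the bed. z: outward normal, 25 degrees from vertical, leaning towards the robot. To hone, the stone's z lies along this z and its 12 mm thickness along this y; it moves towards -y.
- bolt (a point): Centre of the foot of the round bolt head (26 mm across, 11 mm high) on the blade face, at blade_face y = +105 mm. The face is clear from y = +92 mm to the free end at y = -120 mm. The point moves with the bed and has the axes of blade_face.
- bed (a joint): How far the sprung bed is pressed in along the blade face's inward normal, in m: 0 at rest, 0.012 at its stop. It gives 1 mm for each newton (6 mm at about 6 N) and springs back.
- screwdriver: Loose bystander, a screwdriver 200 mm long lying on the bench between or in front of the jig and rack.
- tape: Loose bystander, a roll of tape 90 mm across and 24 mm high lying between the jig and rack.
- offcut: Loose bystander, a wooden block 90 x 60 x 40 mm behind the jig and rack.
- wrench: Loose bystander, a wrench 180 mm long lying at the back.
- can: Loose bystander, a can 68 mm across and 120 mm tall standing at the back.

How it is judged:
By the outcome, as a careful person would: the job done as asked, in the order asked, and still so for the second after the job is handed in, with the robot touching nothing.
It also fails if it takes over 69 s, if anything falls off the work surface, if the arm or the gripper's body presses on something with over 40 N, if the wrist force passes 120 N, or if a joint passes its speed limit or range.

## Working session

There is one attempt and no reset: what is moved stays moved. The work goes in short steps, Python scripts to look and compute and a tool call to move; the robot and the scene stay as the last step left them, time stands still between calls to the robot, and variables do not carry over. Pictures are saved under pics/ and viewed, at most 10 in all, crops included, and the job is handed in when it is done.

Besides the shell and the picture viewer there is one more tool, called after "Request:" by a JSON object that holds its "method" and its "body". jog_arm: Moves the arm, as the interface text tells. Its arguments: {"type":"object","properties":{"plan":{"type":"array"}},"required":["plan"]}

```bash
mkdir -p pics; ls
python3 - <<'E'
from bench import *
import cv2,numpy as np
print(read_state(), tcp_to_grasp)
for n in ("top","scene"):
    d=get_image(n); cv2.imwrite(f"pics/{n}0.png",d["img"][:,:,::-1]); np.savez(f"{n}0.npz",**d)
    print(n,d["intrinsics"],d["distortion"],d["extrinsics"])
E
```

```text
pics
{'clock': 0.0, 'joints': array([-8.74395669e-01,  3.85534415e-01,  6.62342063e-03, -5.13829460e-04,
       -1.19399616e+00, -2.58625863e-01]), 'joint_vel': array([-0.00097597, -0.00069536, -0.00052104, -0.00023308,  0.00138014,
        0.00023244]), 'joint_efforts': array([ 7.45134439e-04, -3.92290950e+01,  1.88407838e+01,  4.18637350e+00,
       -4.63003802e-03,  1.39688911e-06]), 'position': array([ 264.73866403, -565.51189415,  230.23180714]), 'ee_rot': array([-2.17051053e-01,  9.76159654e-01,  1.04709812e-03, -2.72958589e-04]), 'contact_force': array([-0.25877575,  1.48360234, -0.60123984]), 'wrist_torque': array([ 0.03032491,  0.01200093, -0.01380904]), 'grasp_force': 0.0, 'gripper_width': 85.27645143392071} 18.700000000000003
top [[583.96358608   0.         304.70960129]
 [  0.         583.96358608 243.00001751]
 [  0.           0.           1.        ]] [-0.16241128  0.          0.          0.          0.        ] [[-2.60706330e-02 -9.94599078e-01  1.00463905e-01  4.69965875e+02]
 [-9.99648872e-01  2.64147385e-02  2.09623181e-03  7.85120274e+00]
 [-4.73863799e-03 -1.00373979e-01 -9.94938495e-01  1.10549521e+03]
 [ 0.00000000e+00  0.00000000e+00  0.00000000e+00  1.00000000e+00]]
scene [[472.69582827   0.         315.34178456]
 [  0.         472.69582827 242.8250331 ]
 [  0.           0.           1.        ]] [-0.04947327  0.          0.          0.          0.        ] [[ 4.63037924e-01  6.52188475e-01 -6.00205027e-01  1.05948721e+03]
 [ 8.86336455e-01 -3.39269701e-01  3.15124990e-01 -2.36741861e+02]
 [ 1.88950664e-03 -6.77898417e-01 -7.35153159e-01  6.85879392e+02]
 [ 0.00000000e+00  0.00000000e+00  0.00000000e+00  1.00000000e+00]]
```

View pics/top0.png

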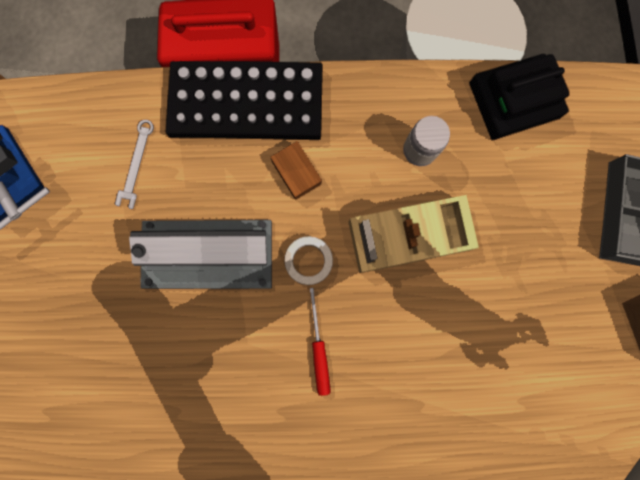

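View pics/scene0.png

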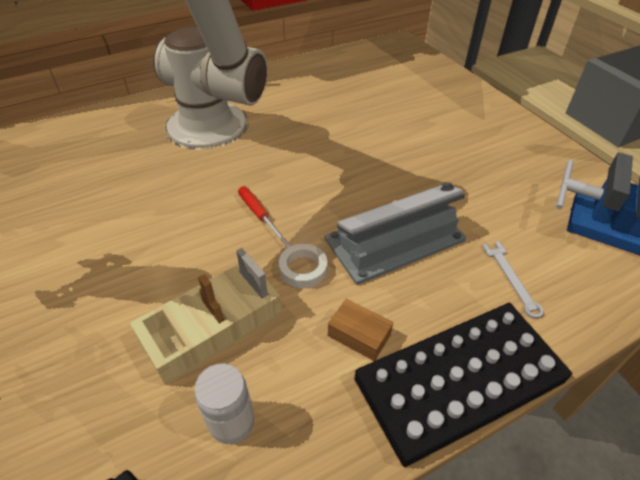

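The top view shows the jig at left, with the bolt at (138,250) and the free end of the blade at (267,250). The rack is at right: stone in the +80 slot (368,240), paddle in the 0 slot (411,232), and the open bay at (456,224).

```bash
cat > h.py <<'E'
import numpy as np,cv2
def cloud(d):
    K,D,T,Z=[np.array(d[k],float) for k in("intrinsics","distortion","extrinsics","range_z")]
    h,w=Z.shape
    uv=np.stack(np.meshgrid(np.arange(w),np.arange(h)),-1).reshape(-1,1,2).astype(float)
    r=cv2.undistortPoints(uv,K,D).reshape(-1,2)
    P=np.c_[r,np.ones(len(r))]*Z.reshape(-1,1)
    P=P@T[:3,:3].T+T[:3,3]; P[Z.ravel()<=0]=np.nan
    return P.reshape(h,w,3)
E
python3 - <<'E'
from h import *
np.set_printoptions(precision=2,suppress=True)
for n in("top","scene"):
    P=cloud(np.load(n+"0.npz")).reshape(-1,3);P=P[~np.isnan(P[:,0])]
    x,y,z=P.T
    print(n,"bench z",np.median(z[(abs(z)<15)&(x>300)&(x<600)&(abs(y)<300)]))
    r=(x>380)&(x<600)&(y<-60)&(y>-340)
    t=P[r&(abs(z-55)<5)]
    print("rack",len(t),np.median(t[:,2]),cv2.minAreaRect(t[:,:2].astype(np.float32)),t[:,:2].mean(0))
    s=P[r&(y>-150)&(z>70)]; print("stone",len(s),s[:,2].max(),s.mean(0))
    for lo in(100,103): 
        q=s[s[:,2]>lo]; print(" stonetop",len(q),np.median(q[:,2]),cv2.minAreaRect(q[:,:2].astype(np.float32)))
    s=P[r&(y<-150)&(y>-230)&(z>70)]; print("paddle",len(s),s[:,2].max(),s.mean(0))
    b=P[(x>380)&(x<560)&(y>60)&(y<340)&(z>75)&(z<120)]
    c=b.mean(0)
    for i in range(8):
        c=b.mean(0);u,sv,vt=np.linalg.svd(b-c,full_matrices=False);nn=vt[2]*np.sign(vt[2][2]);e=(b-c)@nn
        b2=b[abs(e)<max(2.5,12-2*i)]; 
        if i<7:b=b2
    print("blade",len(b),c,"n",nn,"long",vt[0],"tilt",np.degrees(np.arccos(nn[2])),e.std())
    l=vt[0]*np.sign(vt[0][1]);xx=np.cross(l,nn)
    a=np.c_[(b-c)@xx,(b-c)@l]
    print(" rect",cv2.minAreaRect(a.astype(np.float32)),np.percentile(a,[0.5,99.5],axis=0))
    B=P[(x>380)&(x<560)&(y>60)&(y<340)];e=(B-c)@nn;k=B[(e>7)&(e<16)]
    print(" bolt",len(k),np.c_[(k-c)@xx,(k-c)@l,(k-c)@nn].mean(0))
    j=P[(x>350)&(x<580)&(y>50)&(y<350)&(z>5)&(z<16)]
    print(" jigbase",len(j),np.median(j[:,2]),cv2.minAreaRect(j[:,:2].astype(np.float32)))
E
```

```text
top bench z -1.0052957824570967
rack 2785 53.71284951801431 ((579.7391357421875, -192.31719970703125), (78.40400695800781, 221.4481201171875), 9.772649765014648) [ 567.15 -178.33]
stone 331 111.12293665381208 [ 569.41 -101.    101.29]
 stonetop 258 106.1911484214541 ((570.6376953125, -102.40071868896484), (60.65818405151367, 13.035604476928711), 10.751636505126953)
 stonetop 240 106.31461324665054 ((570.5990600585938, -102.19676971435547), (60.65818405151367, 12.620450019836426), 10.751636505126953)
paddle 213 125.05185096249659 [ 582.61 -179.51  100.36]
blade 1182 [550.55 193.57  85.8 ] n [-0.6   0.01  0.8 ] long [-0.01 -1.    0.01] tilt 37.212965682732325 1.323014109203247
 rect ((-0.6068344116210938, 5.7808990478515625), (239.71466064453125, 28.667898178100586), 89.5238037109375) [[ -15.   -113.44]
 [  11.7   123.31]]
 bolt 1158 [-156.55    5.2    11.44]
 jigbase 2386 12.370708730405113 ((464.05816650390625, 180.23910522460938), (199.57493591308594, 273.5689392089844), 7.885106086730957)
scene bench z 1.102607613833925
rack 2664 55.5215898475152 ((562.656494140625, -191.1999816894
[... 200 characters left out ...]
20918273925781), (61.23227310180664, 13.031292915344238), 10.071301460266113)
 stonetop 241 108.49276388686064 ((570.1787719726562, -102.13177490234375), (61.19449234008789, 12.958574295043945), 9.835283279418945)
paddle 271 126.06783532379018 [ 591.59 -181.63  105.33]
blade 437 [551.43 179.5   89.33] n [-0.45  0.01  0.89] long [ 0.01  1.   -0.01] tilt 26.703982056770354 0.688737225945634
 rect ((-0.8407325744628906, 14.127876281738281), (228.98805236816406, 22.693422317504883), 89.4866943359375) [[-11.58 -99.68]
 [  9.6  124.83]]
 bolt 4 [ 11.91 122.99   9.71]
 jigbase 328 14.310490060593224 ((461.1664123535156, 170.0862579345703), (65.77698516845703, 300.0682067871094), 41.889366149902344)
```

Run:
```python
from h import *
np.set_printoptions(precision=2,suppress=True)
for n in("top","scene"):
    P=cloud(np.load(n+"0.npz")).reshape(-1,3);P=P[~np.isnan(P[:,0])]
    x,y,z=P.T
    r=(x>480)&(x<680)&(y<-60)&(y>-330)
    t=P[r&(abs(z-54.5)<4)]
    # connected largest blob
    g=np.zeros((200,300),np.uint8); ij=((t[:,:2]-[480,-340])/1).astype(int); g[ij[:,0],ij[:,1]]=255
    g=cv2.morphologyEx(g,cv2.MORPH_CLOSE,np.ones((9,9)))
    g=cv2.morphologyEx(g,cv2.MORPH_OPEN,np.ones((5,5)))
    cs=cv2.findContours(g,0,1)[0]; m=max(cs,key=cv2.contourArea)
    (b,a),wh,an=cv2.minAreaRect(m); print(n,"rack",a+480.5,b-339.5,wh,an,np.median(t[:,2]))
    s=P[r&(y>-150)&(z>102)]; print("stonetop",len(s),cv2.minAreaRect(s[:,:2].astype(np.float32)),np.median(s[:,2]))
    s=P[r&(y<-150)&(y>-230)&(z>112)]; print("paddletop",len(s),cv2.minAreaRect(s[:,:2].astype(np.float32)),np.median(s[:,2]))
    B=P[(x>480)&(x<680)&(y>50)&(y<350)&(z>70)&(z<125)]
    b=B
    for i in range(10):
        c=np.median(b,0) if i==0 else b.mean(0);u,sv,vt=np.linalg.svd(b-c,full_matrices=False);nn=vt[2]*np.sign(vt[2][2])
        b=B[abs((B-c)@nn)<max(2.5,12-2*i)]
    l=vt[0]*np.sign(vt[0][1]);xx=np.cross(l,nn)
    print("blade",len(b),c,"n",nn,"l",l,"tilt",np.degrees(np.arccos(nn[2])))
    a=np.c_[(b-c)@xx,(b-c)@l]
    lo,hi=np.percentile(a,[0.5,99.5],axis=0);print(lo,hi,"rect",cv2.minAreaRect(a.astype(np.float32)))
    mid=(lo+hi)/2; print("  centre",c+xx*mid[0]+l*mid[1])
    B=P[(x>480)&(x<680)&(y>240)&(y<350)];e=(B-c)@nn;k=B[(e>7)&(e<16)]
    print(" bolt",len(k),k.mean(0),np.ptp(k,axis=0))
    j=P[(x>450)&(x<700)&(y>50)&(y<350)&(z>6)&(z<18)]
    print(" jigbase",len(j),np.median(j[:,2]),cv2.minAreaRect(j[:,:2].astype(np.float32)))
```

```text
top rack 590.5150299072266 -190.34779357910156 (100.16211700439453, 222.26144409179688) 79.93093872070312 53.65855113830048
stonetop 281 ((574.2966918945312, -101.50115966796875), (68.2105712890625, 12.855852127075195), 10.471722602844238) 106.19803753160284
paddletop 94 ((587.1641845703125, -180.62664794921875), (21.66718101501465, 11.385376930236816), 10.033638954162598) 121.21337944690288
blade 2945 [565.68 193.43  93.62] n [-0.43  0.01  0.9 ] l [ 0.02  1.   -0.  ] tilt 25.57180658877324
[ -25.4  -113.49] [ 24.69 123.85] rect ((1.0229244232177734, 5.6016693115234375), (239.98814392089844, 62.25712966918945), 89.84278869628906)
  centre [565.46 198.61  93.46]
 bolt 83 [564.39 303.34 103.33] [18.76 18.58 11.59]
 jigbase 3611 12.454292250109802 ((598.395263671875, 200.46978759765625), (302.53692626953125, 196.0065155029297), 88.87178039550781)
scene rack 590.9840850830078 -189.94586181640625 (104.59808349609375, 221.4607696533203) 79.95065307617188 55.44000327032251
stonetop 310 ((575.424072265625, -101.22242736816406), (71.84148406982422, 12.958574295043945), 9.835285186767578) 108.4058028887111
paddletop 142 ((590.0433349609375, -180.38490295410156), (22.856569290161133, 12.766587257385254), 12.659215927124023) 122.89395036409155
blade 1407 [573.42 187.62  97.52] n [-0.31  0.    0.95] l [0.05 1.   0.01] tilt 18.015504500049516
[ -31.98 -108.38] [ 27.91 128.72] rect ((-2.8462753295898438, 10.748428344726562), (60.9701042175293, 239.87823486328125), 1.137241244316101)
  centre [571.95 197.88  97.01]
 bolt 43 [567.25 302.37 105.41] [16.04 17.44  8.68]
 jigbase 1980 14.437257040139798 ((596.0745239257812, 213.79083251953125), (312.7221984863281, 133.11105346679688), 75.58984375)
```

```bash
cat >> h.py <<'E'
from scipy.spatial.transform import Rotation as Ro
def tool(yaw,tilt=0):
    "tool z along -normal, tool y along (rotated) y; tilt rad about y, normal leaning to -x"
    return Ro.from_euler('z',yaw)*Ro.from_euler('y',-tilt)*Ro.from_matrix(np.array([[-1,0,0],[0,1,0],[0,0,-1.]]))
def go(target,R):
    from bench import read_state
    s=read_state();p=s["position"];R0=Ro.from_quat(s["ee_rot"])
    np.set_printoptions(precision=4,suppress=True)
    print("t",s["clock"],"pos",p,"F",s["contact_force"],"w",s["gripper_width"],s["grasp_force"])
    print("shift",R0.inv().apply(np.array(target)-p)/100,"turn",(R0.inv()*R).as_rotvec()/np.radians(60))
E
python3 - <<'E'
from h import *
go([575,-101.4,200],tool(np.radians(10)))
P=cloud(np.load("top0.npz")).reshape(-1,3);P=P[~np.isnan(P[:,0])]
x,y,z=P.T
# blade front/back edge direction: per-y-bin extreme x of points near plane
n=np.array([-np.sin(np.radians(25)),0,np.cos(np.radians(25))]);c=np.array([565.5,198.6,93.5])
e=(P-c)@n;b=P[(abs(e)<3)&(abs(x-565)<32)&(y>90)&(y<270)]
for f in(np.max,np.min):
    yb=np.arange(90,270,6);X=[f(b[(b[:,1]>=v)&(b[:,1]<v+6),0]) for v in yb]
    print(np.polyfit(yb,X,1),np.std(X-np.polyval(np.polyfit(yb,X,1),yb)))
j=P[(x>480)&(x<680)&(y>60)&(y<340)&(abs(z-12)<4)]
print(np.median(j[:,2]))
A=np.c_[b,np.ones(len(b))];print(np.linalg.lstsq(np.c_[b[:,:2],np.ones(len(b))],b[:,2],rcond=None)[0])
E
```

```text
t 0.1 pos [ 264.7479 -565.5813  230.316 ] F [-0.794  -0.726  -0.3036] w 85.09332373735806 0.0
shift [-4.7774  2.8888  0.3082] turn [ 0.0019 -0.0004  0.2513]
[ -0.0036 591.6436] 2.802500410038285
[  0.0285 537.9241] 1.3850265445900873
12.37338092395737
[   0.4687   -0.0065 -170.3057]
```

Request:
{"method": "jog_arm", "body": {"plan": [[40,[-0.96,0.58,0.06],[0,0,0.25]],[40,[-0.96,0.58,0.06],[0,0,0.25]]]}}

```text
clock: 0.35
position: [327.5, -471.6, 224.4]
ee_rot: [-0.085, 0.996, 0.001, -0.0]
contact_force: [1.0, 0.3, -0.6]
gripper_width: 51.5
grasp_force: 0.0
```

```bash
python3 -c "
from h import *
go([575,-101.4,200],tool(np.radians(10)))"
```

```text
t 0.35 pos [ 327.4965 -471.6379  224.3991] F [ 1.0252  0.2868 -0.5583] w 51.45744873485108 0.0
shift [-3.0693  3.2267  0.2459] turn [ 0.0011 -0.0006 -0.0033]
```

Request:
{"method": "jog_arm", "body": {"plan": [[40,[-0.95,1.0,0.05],[0,0,0]],[40,[-0.95,1.0,0.05],[0,0,0]],[40,[-0.95,1.0,0.05],[0,0,0]]]}}

```text
clock: 0.72
position: [404.6, -354.9, 220.0]
ee_rot: [-0.09, 0.996, 0.0, -0.0]
contact_force: [-0.2, 0.0, 0.1]
gripper_width: 40.0
grasp_force: 0.0
```

Request:
{"method": "jog_arm", "body": {"plan": [[40,[-0.95,1.0,0.05],[0,0,0]],[40,[-0.95,1.0,0.05],[0,0,0]],[40,[-0.95,1.0,0.05],[0,0,0]]]}}

```text
clock: 1.1
position: [480.6, -240.6, 214.9]
ee_rot: [-0.089, 0.996, 0.0, -0.0]
contact_force: [0.1, 0.7, 0.5]
gripper_width: 40.2
grasp_force: 0.0
```

Request:
{"method": "jog_arm", "body": {"plan": [[40,[-0.9,0.95,0.1],[0,0,0]],[40,[-0.9,0.95,0.1],[0,0,0]],[40,[-0.9,0.95,0.1],[0,0,0]],[40,[-0.9,0.95,0.1],[0,0,0]],[40,[-0.9,0.95,0.1],[0,0,0]]]}}

```text
clock: 1.72
position: [550.6, -134.8, 205.4]
ee_rot: [-0.087, 0.996, -0.0, -0.0]
contact_force: [-0.4, -0.4, 0.7]
gripper_width: 39.6
grasp_force: 0.0
```

```bash
python3 -c "
from h import *
go([575,-101.4,160],tool(np.radians(10)))"
```

```text
t 1.725 pos [ 550.565  -134.7657  205.3543] F [-0.3689 -0.4295  0.6968] w 39.61042608790683 0.0
shift [-0.2986  0.2864  0.4534] turn [-0.     -0.0004 -0.0006]
```

Request:
{"method": "jog_arm", "body": {"plan": [[40,[-0.3,0.29,0.45],[0,0,0]],[40,[-0.3,0.29,0.45],[0,0,0]],[40,[-0.3,0.29,0.45],[0,0,0]],[40,[-0.3,0.29,0.45],[0,0,0]]]}}

```text
clock: 2.22
position: [576.0, -100.6, 161.8]
ee_rot: [-0.087, 0.996, -0.0, 0.001]
contact_force: [0.2, -0.6, 1.1]
gripper_width: 39.8
grasp_force: 0.0
```

Run:
```python
from h import *
from bench import *
s=read_state();d=get_image("wrist");cv2.imwrite("pics/w1.png",d["img"][:,:,::-1])
M=np.eye(4);M[:3,:3]=Ro.from_quat(s["ee_rot"]).as_matrix();M[:3,3]=s["position"]
d["extrinsics"]=M@d["tool_from_camera"]
P=cloud(d);q=P.reshape(-1,3);q=q[~np.isnan(q[:,0])]
t=q[(abs(q[:,2]-107)<6)&(abs(q[:,0]-575)<60)&(abs(q[:,1]+101)<30)]
print(len(t),np.median(t[:,2]) if len(t) else 0,cv2.minAreaRect(t[:,:2].astype(np.float32)) if len(t) else 0)
t=q[(abs(q[:,2]-55)<5)];print(len(t),np.median(t[:,2]))
go([575,-101.4,71],tool(np.radians(10)))
```

```text
2211 108.77663157431655 ((574.9107666015625, -101.62788391113281), (70.5880126953125, 11.939682006835938), 9.695606231689453)
27837 55.80982322563602
t 2.275 pos [ 576.0005 -100.4412  161.7591] F [-0.2239  0.0888 -0.1589] w 40.27795919150249 0.0
shift [ 0.0137 -0.0073  0.9076] turn [-0.0004  0.0023  0.0003]
```

View pics/w1.png

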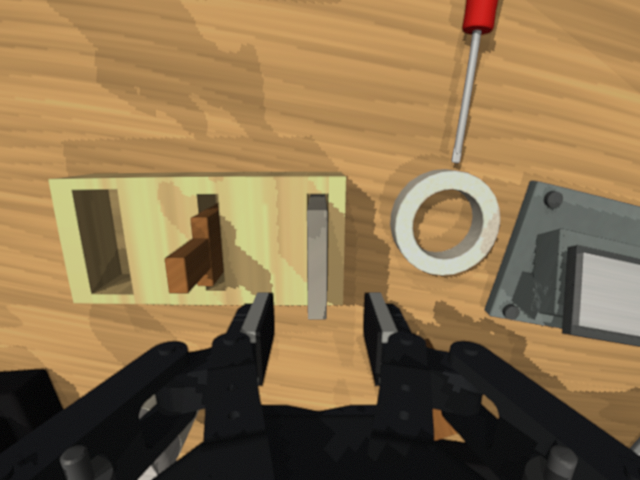

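The wrist view shows the stone at (317,255) between the open fingers, and it measures 70.6 x 11.9 mm as it should. I'm descending onto it.

Request:
{"method": "jog_arm", "body": {"plan": [[40,[0.015,-0.01,0.3],[0,0,0]],[40,[0.015,-0.01,0.6],[0,0,0]],[40,[0.015,-0.01,0.9],[0,0,0]],[40,[0.015,-0.01,0.9],[0,0,0]],[40,[0.015,-0.01,0.9],[0,0,0]]]}}

```text
clock: 2.9
position: [575.6, -101.1, 72.0]
ee_rot: [-0.088, 0.996, -0.0, 0.001]
contact_force: [0.2, -0.4, 0.2]
gripper_width: 39.9
grasp_force: 0.0
```

```bash
python3 -c "
from h import *
go([574.9,-101.6,71],tool(np.radians(9.8)))"
```

```text
t 2.9 pos [ 575.6262 -101.102    71.9944] F [ 0.1707 -0.3766  0.1864] w 39.93630916400045 0.0
shift [ 0.008  -0.0036  0.0099] turn [-0.0007  0.0026  0.0049]
```

Well aligned. Now I'll grip.

Request:
{"method": "jog_arm", "body": {"plan": [[40,[0.008,-0.004,0.01],[0,0,0]],[10,[0.008,-0.004,0.01],[0,0,0]],[5,[0.008,-0.004,0.01],[0,0,0]],[5,[0.008,-0.004,0.01],[0,0,0]],[5,[0.008,-0.004,0.01],[0,0,0]],[5,[0.008,-0.004,0.01],[0,0,0]]]}}

```text
clock: 3.65
position: [574.3, -101.4, 70.2]
ee_rot: [-0.088, 0.996, -0.0, 0.001]
contact_force: [-0.9, -0.8, 5.3]
gripper_width: 11.2
grasp_force: 59.1
```

```bash
python3 -c "
from h import *
go([575,-101.4,171],tool(np.radians(9.8)))"
```

```text
t 3.65 pos [ 574.3346 -101.4154   70.1826] F [-0.9224 -0.8048  5.3467] w 11.202364665898006 59.132922291755676
shift [-0.0078 -0.0015 -1.0082] turn [-0.0005  0.0012  0.0051]
```

Request:
{"method": "jog_arm", "body": {"plan": [[5,[0,0,-0.12],[0,0,0]],[5,[0,0,-0.24],[0,0,0]],[5,[0,0,-0.36],[0,0,0]],[5,[0,0,-0.48],[0,0,0]],[5,[0,0,-0.6],[0,0,0]],[5,[0,0,-0.8],[0,0,0]],[5,[0,0,-1.0],[0,0,0]],[5,[0,0,-1.0],[0,0,0]]]}}

```text
clock: 4.65
position: [574.9, -101.3, 171.4]
ee_rot: [-0.088, 0.996, -0.0, 0.002]
contact_force: [0.6, 0.3, -1.4]
gripper_width: 11.3
grasp_force: 58.5
```

Run:
```python
from h import *
from bench import *
d=get_image("scene");cv2.imwrite("pics/s1.png",d["img"][100:400,100:500,::-1])
n=np.array([-np.sin(.4363),0,np.cos(.4363)]); R=tool(np.radians(-1.2),np.radians(25))
print(R.as_matrix())
Y=-R.as_matrix()[:,1]*-1
bf=np.array([566.5,198.5,95.]); N=-R.as_matrix()[:,2]
t=bf+82*Y+N*(62.2+40); print("target",t)
go(t,R)
```

```text
[[-0.90610902  0.02094242  0.42252557]
 [ 0.01898028  0.99978068 -0.00885065]
 [-0.42261826  0.         -0.90630779]]
target [525.03516471 281.38655238 187.62465584]
t 4.7 pos [ 573.9252 -101.1775  169.8931] F [-0.404   0.7172 -2.0435] w 11.322299722557215 58.46397399902344
shift [-0.1878  3.8522 -0.1761] turn [ 0.0414 -0.4139  0.1847]
```

View pics/s1.png

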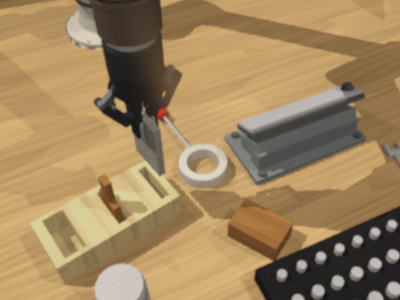

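The stone is clear of the slot and upright in the gripper (crop, about 150,150); the paddle and rack are undisturbed.

Request:
{"method": "jog_arm", "body": {"plan": [[5,[0,0.3,-0.3],[0,0,0]],[5,[0,0.6,-0.6],[0.01,-0.13,0.06]],[5,[0,0.9,-0.7],[0.03,-0.27,0.12]],[5,[0,1.0,-0.7],[0.041,-0.414,0.185]],[5,[0,1.0,-0.7],[0.041,-0.414,0.185]]]}}

```text
clock: 5.32
position: [548.6, -4.4, 233.3]
ee_rot: [0.009, 0.978, -0.004, 0.21]
contact_force: [-0.6, -1.1, -2.9]
gripper_width: 11.4
grasp_force: 58.9
```

```bash
python3 -c "
from h import *
go([525.0,281.4,187.6],tool(np.radians(-1.2),np.radians(25)))"
```

```text
t 5.325 pos [548.6446  -4.3618 233.2743] F [-0.6379 -1.0502 -2.8645] w 11.424325589446665 58.948413133621216
shift [0.4509 2.8541 0.2856] turn [-0.0031 -0.0128  0.0023]
```

Request:
{"method": "jog_arm", "body": {"plan": [[5,[0,0.5,0],[0,0,0]],[5,[0,1.0,0],[0,0,0]],[5,[0,1.0,0],[0,0,0]]]}}

```text
clock: 5.7
position: [558.9, 99.8, 238.8]
ee_rot: [0.008, 0.976, -0.002, 0.215]
contact_force: [-0.1, -0.2, -2.8]
gripper_width: 11.2
grasp_force: 59.7
```

Request:
{"method": "jog_arm", "body": {"plan": [[5,[0,0.5,0],[0,0,0]],[5,[0,0.95,0],[0,0,0]],[5,[0,0.95,0],[0,0,0]]]}}

```text
clock: 6.08
position: [560.9, 194.2, 238.6]
ee_rot: [0.009, 0.976, -0.002, 0.215]
contact_force: [-0.0, -0.6, -1.6]
gripper_width: 11.2
grasp_force: 59.9
```

Request:
{"method": "jog_arm", "body": {"plan": [[5,[0.2,0.4,0.1],[0,0,0]],[5,[0.45,0.88,0.28],[0,-0.01,0]],[5,[0.45,0.88,0.28],[0,-0.01,0]],[5,[0.45,0.88,0.28],[0,-0.01,0]],[5,[0.45,0.88,0.28],[0,-0.01,0]],[5,[0.45,0.88,0.28],[0,-0.01,0]]]}}

```text
clock: 6.82
position: [533.7, 280.0, 195.7]
ee_rot: [0.011, 0.975, -0.002, 0.221]
contact_force: [-0.0, -0.0, -1.6]
gripper_width: 11.1
grasp_force: 60.0
```

Run:
```python
from h import *
from bench import *
go([525.0,281.4,187.6],tool(np.radians(-1.2),np.radians(25)))
s=read_state();d=get_image("wrist");cv2.imwrite("pics/w2.png",d["img"][:,:,::-1])
M=np.eye(4);M[:3,:3]=Ro.from_quat(s["ee_rot"]).as_matrix();M[:3,3]=s["position"]
d["extrinsics"]=M@d["tool_from_camera"];np.savez("w2.npz",**d)
q=cloud(d).reshape(-1,3);q=q[~np.isnan(q[:,0])]
N=np.array([-.4226,0,.9063])
B=q[(abs((q-[566.5,198.5,95])@N)<8)&(abs(q[:,0]-566)<30)&(q[:,1]>70)&(q[:,1]<270)]
b=B
for i in range(6):
    c=b.mean(0);vt=np.linalg.svd(b-c,full_matrices=False)[2];nn=vt[2]*np.sign(vt[2][2]);b=B[abs((B-c)@nn)<1.5]
print(len(b),c,"n",nn,"tilt",np.degrees(np.arccos(nn[2])),"plane off from nominal",(c-[566.5,198.5,95])@nn)
l=vt[0]*np.sign(vt[0][1]);xx=np.cross(l,nn);a=np.c_[(b-c)@xx,(b-c)@l]
r=cv2.minAreaRect(a.astype(np.float32));print("l",l,r)
print("ymin",b[:,1].min(), "xmid", c+xx*r[0][0])
# stone points in tool frame
p=(q-M[:3,3])@M[:3,:3]
k=p[(p[:,2]>25)&(p[:,2]<66)&(abs(p[:,1])<14)&(abs(p[:,0])<50)]
print("stone in tool",len(k),np.percentile(k,[1,50,99],axis=0) if len(k) else 0)
```

```text
t 6.825 pos [533.7161 279.977  195.6977] F [-0.0231 -0.049  -1.6225] w 11.126753269213625 59.964516162872314
shift [0.1138 0.0122 0.0353] turn [ 0.0003  0.0094 -0.0017]
15639 [564.8989 176.5637  95.6199] n [-0.4224  0.0101  0.9063] tilt 24.99438255881038 plane off from nominal 1.0156501952340304
l [ 0.0187  0.9998 -0.0025] ((0.555023193359375, -2.3964309692382812), (191.37611389160156, 50.34954071044922), 89.8828125)
ymin 78.0341798102238 xmid [565.4019 176.5549  95.8544]
stone in tool 272 [[33.5546 -5.6308 25.3155]
 [34.1794  0.0284 40.8241]
 [34.5034  5.8692 60.0142]]
```

View pics/w2.png

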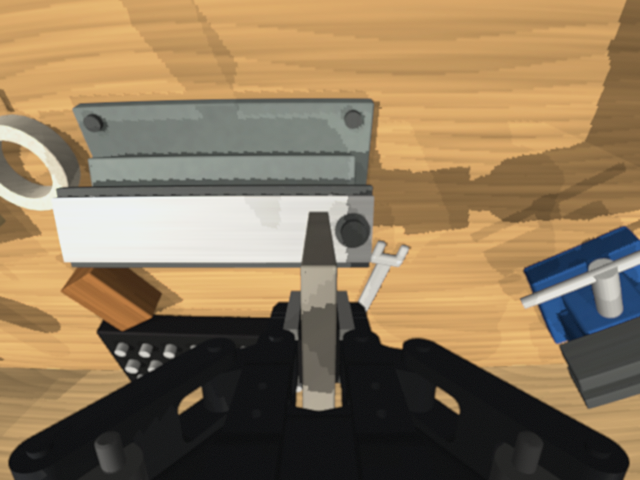

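The wrist view shows the held stone (318,300) above the blade beside the bolt (352,230). The blade measures 50.3 mm wide with a 25.0° tilt, as given.

```bash
cat >> h.py <<'E'
RB=tool(np.radians(-1.1),np.radians(25)); BF=np.array([565.8,198.,95.])
def blade(y,off): m=RB.as_matrix(); return BF+m[:,1]*y-m[:,2]*(62.2+off)
def where():
    from bench import read_state
    s=[read_state() for _ in range(1)][0]; m=RB.as_matrix(); v=(s["position"]-BF)@m
    print("blade x,y,off",-v[0],v[1],-v[2]-62.2,"F blade xyz",-s["contact_force"]@m[:,0],s["contact_force"]@m[:,1],-s["contact_force"]@m[:,2])
E
python3 -c "
from h import *
go(blade(82,5),RB);where()"
```

```text
t 6.875 pos [533.6313 280.0922 195.6017] F [-0.1925 -0.569  -2.78  ] w 11.168766867740947 59.964861273765564
shift [0.1231 0.0052 0.3812] turn [-0.0005  0.0094 -0.0029]
blade x,y,off 11.938386303927626 81.45956002942073 43.23469340205719 F blade xyz -1.3394315753277442 -0.5725818791878511 -2.442855174135726
```

Request:
{"method": "jog_arm", "body": {"plan": [[5,[0.12,0.005,0.1],[0,0.009,-0.003]],[5,[0.12,0.005,0.25],[0,0.009,-0.003]],[5,[0.12,0.005,0.38],[0,0.009,-0.003]],[5,[0.12,0.005,0.38],[0,0.009,-0.003]],[5,[0.12,0.005,0.38],[0,0.009,-0.003]],[5,[0.12,0.005,0.38],[0,0.009,-0.003]]]}}

```text
clock: 7.62
position: [540.5, 280.9, 159.1]
ee_rot: [0.008, 0.977, -0.002, 0.213]
contact_force: [-0.4, -0.7, -1.4]
gripper_width: 11.5
grasp_force: 59.9
```

```bash
cat >> h.py <<'E'
def sink():
    "blade plane offset along normal, seen by top camera, averaged over free face areas"
    from bench import get_image
    P=cloud(get_image("top")).reshape(-1,3);m=RB.as_matrix();v=(P-BF)@m;u=np.c_[-v[:,0],v[:,1],-v[:,2]]
    u=u[(abs(u[:,0])<18)&(u[:,1]>-110)&(u[:,1]<88)&(abs(u[:,2])<16)]
    h=np.histogram(u[:,2],np.arange(-16,17)); pk=h[1][h[0].argmax()]+.5
    k=u[abs(u[:,2]-pk)<3]; print("top plane off",np.median(k[:,2]),len(k))
E
python3 -c "
from h import *
go(blade(82,0),RB);where();sink()
d=dict(np.load('top0.npz'))
import bench;bench.get_image=lambda n:d
sink()"
```

```text
t 7.625 pos [540.4719 280.9007 159.1158] F [-0.3863 -0.7026 -1.3756] w 11.514895280758479 59.91531193256378
shift [ 0.0265 -0.0039  0.073 ] turn [ 0.0004 -0.0065  0.0032]
blade x,y,off 2.7033126397962377 82.39922502282127 7.283432165202072 F blade xyz -0.919146122522776 -0.7099022097984339 -1.0892517649898366
top plane off -1.2556989025825143 1869
top plane off -1.1997416776680079 1934
```

Request:
{"method": "jog_arm", "body": {"plan": [[5,[0.026,0,0.03],[0,0,0]],[5,[0.026,0,0.06],[0,0,0]],[5,[0.026,0,0.08],[0,0,0]],[5,[0.026,0,0.08],[0,0,0]],[5,[0.026,0,0.08],[0,0,0]]]}}

```text
clock: 8.3
position: [542.6, 280.3, 152.6]
ee_rot: [0.007, 0.978, -0.003, 0.21]
contact_force: [-0.9, -0.3, -1.8]
gripper_width: 11.4
grasp_force: 59.9
```

```bash
python3 -c "
from h import *
go(blade(82,-5),RB);where();sink()"
```

```text
t 8.3 pos [542.644  280.3364 152.5951] F [-0.9434 -0.2888 -1.7973] w 11.422974565552964 59.915751814842224
shift [0.0185 0.0013 0.0548] turn [ 0.     -0.0122  0.0049]
blade x,y,off 1.9255585181880217 81.87665635157039 0.4512135764717371 F blade xyz -1.6093873480715495 -0.30685055014431833 -1.2326331106496438
top plane off -1.2003812741430417 1849
```

Request:
{"method": "jog_arm", "body": {"plan": [[5,[0.01,0,0.015],[0,-0.003,0]],[5,[0.01,0,0.03],[0,-0.006,0]],[5,[0.01,0,0.045],[0,-0.006,0]],[5,[0.01,0,0.045],[0,-0.006,0]],[5,[0.01,0,0.045],[0,-0.006,0]]]}}

```text
clock: 8.98
position: [544.9, 280.0, 150.9]
ee_rot: [0.006, 0.978, -0.002, 0.21]
contact_force: [-2.5, -0.1, 0.5]
gripper_width: 10.8
grasp_force: 60.2
```

```bash
python3 -c "
from h import *
go(blade(82,-5),RB);where();sink()
for i in range(3): go(blade(82,-5),RB);where();sink()"
```

```text
t 8.975 pos [544.9413 280.0125 150.9494] F [-2.4808 -0.0711  0.4787] w 10.83245388808581 60.21923303604126
shift [0.0328 0.0042 0.0303] turn [ 0.0006 -0.0122  0.0065]
blade x,y,off 3.3173860070191927 81.59693533289824 -2.013610962238481 F blade xyz -2.0443480297790795 -0.11875215582101524 1.481536318232753
top plane off -2.9622057939111857 1799
t 9.025 pos [544.9501 280.035  150.9389] F [-2.6554  0.4209 -0.4915] w 11.074880813317016 60.21930813789368
shift [0.0328 0.004  0.0302] turn [ 0.0006 -0.0122  0.0065]
blade x,y,off 3.3205227275427114 81.61964620734862 -2.0266762229295097 F blade xyz -2.6211775138996813 0.36983935276874963 0.679946958619935
top plane off -3.299134531861033 1799
t 9.075 pos [544.9545 280.0544 150.9389] F [-3.6157  0.2159 -0.503 ] w 11.261878116523718 60.21971940994263
shift [0.0328 0.0038 0.0301] turn [ 0.0006 -0.0122  0.0066]
blade x,y,off 3.3242572918957944 81.63913488071084 -2.0283335579663344 F blade xyz -3.4926367953999726 0.14644794605743763 1.0736069905428656
top plane off -3.011131689629887 1792
t 9.125 pos [544.948  280.0518 150.9503] F [-2.4262  0.2735  0.2087] w 10.99498310392557 60.219125747680664
shift [0.0328 0.0038 0.0303] turn [ 0.0007 -0.0122  0.0066]
blade x,y,off 3.323186897062749 81.63636010893696 -2.0152568753753286 F blade xyz -2.115055443718495 0.2268828449374956 1.2165833748153885
top plane off -3.3025467635695875 1856
```

Request:
{"method": "jog_arm", "body": {"plan": [[5,[0.015,0.002,0.02],[0,-0.006,0.003]],[5,[0.03,0.004,0.04],[0,-0.012,0.006]],[5,[0.03,0.004,0.055],[0,-0.012,0.006]],[5,[0.03,0.004,0.055],[0,-0.012,0.006]],[5,[0.03,0.004,0.055],[0,-0.012,0.006]],[5,[0.03,0.004,0.055],[0,-0.012,0.006]]]}}

```text
clock: 9.93
position: [547.4, 279.8, 150.2]
ee_rot: [0.007, 0.978, -0.002, 0.21]
contact_force: [-3.1, -0.2, 0.6]
gripper_width: 11.4
grasp_force: 60.5
```

```bash
python3 -c "
from h import *
for i in range(3): go(blade(82,-6),RB);where();sink()"
```

```text
t 9.925 pos [547.3886 279.7689 150.2113] F [-3.1195 -0.202   0.6012] w 11.404907571504118 60.454455614089966
shift [0.052  0.0062 0.0235] turn [ 0.0013 -0.0121  0.0037]
blade x,y,off 5.227335447956488 81.40038672143345 -3.7185795024407824 F blade xyz -2.569100215150111 -0.26181178223049767 1.8613183701846039
top plane off -4.68111308274421 1817
t 9.975 pos [547.4034 279.7591 150.203 ] F [-4.6061  0.406   0.0981] w 11.578506781849498 60.45544624328613
shift [0.0521 0.0063 0.0233] turn [ 0.0013 -0.0121  0.0037]
blade x,y,off 5.237386682353434 81.39084461902927 -3.7324645408105255 F blade xyz -4.139410368005219 0.3174938938951802 2.0385010753163084
top plane off -4.749566982589236 1796
t 10.025 pos [547.4044 279.7467 150.1989] F [-3.3207  0.0738  0.5605] w 11.582285056309413 60.45528531074524
shift [0.0521 0.0064 0.0233] turn [ 0.0013 -0.0121  0.0037]
blade x,y,off 5.2367909728926065 81.37849909230269 -3.736694394342713 F blade xyz -2.7734464661311216 0.010053967751306299 1.9117470911629353
top plane off -4.770836058803603 1848
```

```bash
python3 -c "
from bench import *
s=read_state();print(s['joints'],s['joint_vel'],s['joint_efforts'],s['wrist_torque'])"
```

```text
[ 0.8054931   0.29105873 -0.66995375  0.79959879 -0.43305622 -3.09631504] [-0.00070305 -0.00035725 -0.00051975 -0.00112066  0.00135815  0.00119358] [-1.14192814e+00 -2.99665475e+01  1.58647603e+01  2.40242757e+00
  3.69379402e-02 -9.11493826e-04] [0.13169831 1.76684936 0.02704514]
```

Joint 6 sits on its limit here, which explains the offset. It eases as y decreases, so I'll stay in contact and start the sweep gently, correcting as I go.

Request:
{"method": "jog_arm", "body": {"plan": [[5,[0.0,-0.02,0.0],[0,0.004,0]],[5,[-0.01,-0.04,0.0],[0,0.008,0]],[5,[-0.02,-0.06,0.0],[0,0.012,0]],[5,[-0.03,-0.08,0.0],[0,0.014,0]],[5,[-0.03,-0.1,0.0],[0,0.014,0]]]}}

```text
clock: 10.7
position: [550.5, 270.2, 152.0]
ee_rot: [0.007, 0.979, -0.001, 0.204]
contact_force: [-1.4, 2.4, 1.8]
gripper_width: 11.0
grasp_force: 60.6
```

```bash
python3 -c "
from h import *
from bench import read_state
go(blade(70,-6),RB);where();sink();print(read_state()['joints'])"
```

```text
t 10.7 pos [550.4966 270.2252 151.9961] F [-1.3574  2.4122  1.7574] w 10.997146569127066 60.5714750289917
shift [ 0.089  -0.0189  0.0274] turn [ 0.0025 -0.0252  0.0036]
blade x,y,off 8.963900313871331 71.91814323506308 -3.491683258941947 F blade xyz -0.529264354490418 2.385715480750307 2.185888660860287
top plane off -4.626371169711774 1723
[ 0.7961  0.2883 -0.6509  0.734  -0.4454 -3.0221]
```

Request:
{"method": "jog_arm", "body": {"plan": [[5,[0.02,-0.02,0.007],[0,-0.006,0]],[5,[0.04,-0.04,0.015],[0,-0.012,0]],[5,[0.06,-0.06,0.022],[0,-0.018,0]],[5,[0.08,-0.08,0.025],[0,-0.025,0.003]],[5,[0.085,-0.1,0.025],[0,-0.025,0.003]],[5,[0.085,-0.12,0.025],[0,-0.025,0.003]]]}}

```text
clock: 11.5
position: [544.9, 257.0, 149.9]
ee_rot: [0.008, 0.977, -0.002, 0.211]
contact_force: [-1.4, 2.9, 2.0]
gripper_width: 11.4
grasp_force: 60.6
```

```bash
python3 -c "
from h import *
from bench import read_state
go(blade(50,-6),RB);where();sink();print(read_state()['joints'])"
```

```text
t 11.5 pos [544.9344 256.9506 149.8996] F [-1.4499  2.868   1.9505] w 11.372661321586493 60.553985238075256
shift [ 0.0326 -0.0853  0.0287] turn [ 0.0015 -0.011   0.003 ]
blade x,y,off 3.2687688432024387 58.53920258347835 -3.1492531809714563 F blade xyz -0.5393521250308679 2.8395958158836825 2.4036399624316487
top plane off -4.253515290015944 1630
[ 0.7694  0.2687 -0.7096  0.8289 -0.4064 -3.0963]
```

Request:
{"method": "jog_arm", "body": {"plan": [[5,[0.005,-0.04,0.012],[0,-0.002,0]],[5,[0.01,-0.08,0.024],[0,-0.004,0]],[5,[0.015,-0.12,0.028],[0,-0.006,0.001]],[5,[0.02,-0.16,0.028],[0,-0.008,0.002]],[5,[0.025,-0.2,0.028],[0,-0.008,0.003]],[5,[0.03,-0.24,0.028],[0,-0.01,0.003]]]}}

```text
clock: 12.3
position: [544.6, 232.4, 149.8]
ee_rot: [0.008, 0.977, -0.001, 0.213]
contact_force: [-1.3, 1.5, 2.0]
gripper_width: 11.0
grasp_force: 60.6
```

```bash
python3 -c "
from h import *
from bench import read_state
go(blade(10,-6),RB);where();sink();print(read_state()['joints'])"
```

```text
t 12.3 pos [544.6091 232.3508 149.8246] F [-1.3474  1.5461  1.982 ] w 11.011269520105685 60.60577690601349
shift [ 0.0338 -0.2394  0.0269] turn [ 0.0021 -0.0076  0.0014]
blade x,y,off 3.37024364474239 33.93767453424893 -3.279349875215935 F blade xyz -0.41019497509839875 1.5199637306979665 2.378173270292812
top plane off -4.400798998439517 1605
[ 0.7234  0.2477 -0.748   0.8669 -0.3756 -3.0963]
```

Request:
{"method": "jog_arm", "body": {"plan": [[5,[0.005,-0.04,0.008],[0,-0.002,-0.01]],[5,[0.01,-0.08,0.016],[0,-0.004,-0.02]],[5,[0.015,-0.12,0.022],[0,-0.006,-0.025]],[5,[0.02,-0.16,0.026],[0,-0.008,-0.025]],[5,[0.025,-0.2,0.028],[0,-0.008,-0.025]],[5,[0.03,-0.24,0.028],[0,-0.008,-0.025]]]}}

```text
clock: 13.1
position: [543.4, 208.6, 147.7]
ee_rot: [-0.005, 0.976, -0.004, 0.215]
contact_force: [-0.8, 3.2, 3.4]
gripper_width: 11.4
grasp_force: 60.7
```

```bash
python3 -c "
from h import *
from bench import read_state
go(blade(-30,-6),RB);where();sink();print(read_state()['joints'])"
```

```text
t 13.1 pos [543.351  208.571  147.7122] F [-0.7735  3.163   3.3579] w 11.428335963186186 60.70960879325867
shift [ 0.0288 -0.4008  0.0102] turn [ 0.0031 -0.0018  0.027 ]
blade x,y,off 1.751292721850259 10.13813042323004 -4.855131727519712 F blade xyz 0.6632147700241376 3.147587189879512 3.3958056060859203
top plane off -5.721950257923703 1588
[ 0.6675  0.2291 -0.7946  0.9415 -0.3337 -3.0963]
```

Request:
{"method": "jog_arm", "body": {"plan": [[5,[0.003,-0.05,0.004],[0,0,0]],[5,[0.006,-0.1,0.008],[0,0,0]],[5,[0.01,-0.15,0.012],[0,0,0]],[5,[0.014,-0.2,0.015],[0,0,0]],[5,[0.018,-0.25,0.016],[0,0,0]],[5,[0.022,-0.3,0.017],[0,0,0]],[5,[0.026,-0.35,0.018],[0,0,0]]]}}

```text
clock: 14.02
position: [542.0, 173.5, 145.3]
ee_rot: [-0.005, 0.976, -0.004, 0.215]
contact_force: [-2.0, 3.4, 5.1]
gripper_width: 11.4
grasp_force: 61.0
```

```bash
python3 -c "
from h import *
from bench import read_state
go(blade(-60,-6),RB);where();sink();print(read_state()['joints'])"
```

```text
t 14.025 pos [541.9786 173.4626 145.2626] F [-2.0021  3.4331  5.0942] w 11.362006192104076 61.001490354537964
shift [ 0.0108 -0.3499 -0.0089] turn [ 0.0031 -0.0019  0.0271]
blade x,y,off 0.08331460525013318 -24.990138709499885 -6.780187485791373 F blade xyz 0.27900261235789925 3.394005475244853 5.490690881741015
top plane off -7.684945361463848 1626
[ 0.5892  0.2071 -0.8404  0.9992 -0.2874 -3.0864]
```

Request:
{"method": "jog_arm", "body": {"plan": [[5,[0.001,-0.05,-0.002],[0,0,0]],[5,[0.003,-0.1,-0.003],[0,0,0]],[5,[0.005,-0.15,-0.004],[0,0,0]],[5,[0.006,-0.2,-0.005],[0,0,0]],[5,[0.008,-0.25,-0.005],[0,0,0]],[5,[0.009,-0.3,-0.005],[0,0,0]],[5,[0.01,-0.35,-0.005],[0,0,0]],[5,[0.012,-0.4,-0.005],[0,0,0]]]}}

```text
clock: 15.08
position: [540.9, 133.3, 145.4]
ee_rot: [-0.005, 0.977, -0.004, 0.215]
contact_force: [-2.7, 3.3, 4.6]
gripper_width: 11.2
grasp_force: 60.9
```

```bash
python3 -c "
from h import *
from bench import read_state
go(blade(-114,-6),RB);where();sink();print(read_state()['joints'])"
```

```text
t 15.075 pos [540.9065 133.3003 145.4346] F [-2.6758  3.339   4.6134] w 11.248058846879035 60.91696858406067
shift [ 0.0127 -0.4882 -0.0064] turn [ 0.0028 -0.0021  0.027 ]
blade x,y,off -0.11678230370073607 -65.16564472159747 -6.497125898445148 F blade xyz -0.5329888857473201 3.2869793244721732 5.338906598814565
top plane off -7.3859785492678744 1673
[ 0.5049  0.1833 -0.8742  1.022  -0.2469 -3.0342]
```

Request:
{"method": "jog_arm", "body": {"plan": [[5,[0.001,-0.05,-0.001],[0,0,0]],[5,[0.003,-0.1,-0.002],[0,0,0]],[5,[0.004,-0.15,-0.003],[0,0,0]],[5,[0.005,-0.2,-0.004],[0,0,0]],[5,[0.007,-0.25,-0.004],[0,0,0]],[5,[0.008,-0.3,-0.004],[0,0,0]],[5,[0.01,-0.35,-0.004],[0,0,0]],[5,[0.011,-0.4,-0.004],[0,0,0]],[5,[0.012,-0.45,-0.004],[0,0,0]],[5,[0.013,-0.5,-0.004],[0,0,0]]]}}

```text
clock: 16.38
position: [539.9, 83.3, 145.7]
ee_rot: [-0.005, 0.977, -0.004, 0.215]
contact_force: [-2.3, 4.5, 4.2]
gripper_width: 11.6
grasp_force: 60.9
```

```bash
python3 -c "
from h import *
from bench import read_state
go(blade(-114,-6),RB);where();sink();print(read_state()['joints'])"
```

```text
t 16.375 pos [539.9219  83.2735 145.7072] F [-2.2887  4.5433  4.2464] w 11.588814839722794 60.87489724159241
shift [-0.0006  0.012  -0.0024] turn [ 0.0027 -0.0022  0.027 ]
blade x,y,off -0.023268264815093156 -115.2021203130741 -6.239907372452599 F blade xyz -0.3583411656050182 4.498554682317085 4.852493044180364
top plane off -7.377292607059294 1824
[ 0.4025  0.1615 -0.9004  1.0121 -0.2019 -2.9326]
```

The stroke reached the free end with about 6 mm sink. Next is lifting off along the normal.

Request:
{"method": "jog_arm", "body": {"plan": [[5,[0,0,-0.1],[0,0,0]],[5,[0,0,-0.3],[0,0,0]],[5,[0,0,-0.6],[0,0,0]],[5,[-0.3,0,-0.7],[0,0.1,0]],[5,[-0.5,0,-0.7],[0,0.25,0]],[5,[-0.6,0,-0.7],[0,0.4,0]],[5,[-0.6,0,-0.7],[0,0.4,0]]]}}

```text
clock: 17.3
position: [566.3, 84.1, 231.8]
ee_rot: [-0.002, 1.0, -0.005, 0.004]
contact_force: [-0.7, -0.3, -1.8]
gripper_width: 11.2
grasp_force: 60.0
```

```bash
python3 -c "
from h import *
from bench import read_state
go([603.8,-264,200],tool(np.radians(9.9)));print(read_state()['joints']);sink()"
```

```text
t 17.3 pos [566.2603  84.1156 231.8489] F [-0.7181 -0.3466 -1.8231] w 11.179296728779713 59.979559779167175
shift [-0.3592 -3.4791  0.357 ] turn [-0.0104  0.0069 -0.1613]
[ 0.4372  0.2919 -0.1336  0.0139 -1.1423 -2.0099]
top plane off -0.3888906909533271 37
```

Request:
{"method": "jog_arm", "body": {"plan": [[5,[-0.05,-0.5,0],[-0.01,0.007,-0.08]],[5,[-0.1,-1.0,0],[-0.01,0.007,-0.161]],[5,[-0.1,-1.0,0],[-0.01,0.007,-0.161]]]}}

```text
clock: 17.73
position: [572.7, -18.6, 233.9]
ee_rot: [-0.086, 0.996, -0.0, 0.001]
contact_force: [0.1, 0.8, -1.8]
gripper_width: 11.5
grasp_force: 60.0
```

```bash
python3 -c "
from h import *
from bench import read_state
go([603.8,-264,200],tool(np.radians(9.9)));print(read_state()['joints'])"
```

```text
t 17.725 pos [572.6721 -18.5652 233.8544] F [ 0.099   0.7899 -1.824 ] w 11.481807776562835 60.04760384559631
shift [ 0.1129 -2.4712  0.3403] turn [-0.0007  0.0011 -0.0011]
[ 0.2507  0.294  -0.1204  0.0009 -1.1553 -1.6502]
```

Request:
{"method": "jog_arm", "body": {"plan": [[5,[0.05,-0.5,0],[0,0,0]],[5,[0.05,-1.0,0],[0,0,0]],[5,[0.05,-1.0,0],[0,0,0]]]}}

```text
clock: 18.1
position: [586.2, -116.7, 234.1]
ee_rot: [-0.086, 0.996, 0.0, 0.001]
contact_force: [-0.7, 1.0, -1.7]
gripper_width: 11.4
grasp_force: 60.1
```

Request:
{"method": "jog_arm", "body": {"plan": [[5,[0.05,-0.5,0],[0,0,0]],[5,[0.05,-1.0,0],[0,0,0]],[5,[0.05,-1.0,0],[0,0,0]]]}}

```text
clock: 18.48
position: [599.5, -215.1, 234.1]
ee_rot: [-0.086, 0.996, 0.0, 0.002]
contact_force: [-0.1, 0.3, -2.2]
gripper_width: 11.0
grasp_force: 60.1
```

Request:
{"method": "jog_arm", "body": {"plan": [[5,[0.01,-0.25,0.2],[0,0,0]],[5,[0.01,-0.47,0.34],[0,0,0]],[5,[0.01,-0.47,0.34],[0,0,0]],[5,[0.01,-0.47,0.34],[0,0,0]],[5,[0.01,-0.47,0.34],[0,0,0]]]}}

```text
clock: 19.1
position: [608.8, -259.6, 202.5]
ee_rot: [-0.089, 0.996, -0.0, 0.004]
contact_force: [-0.4, 0.3, -1.0]
gripper_width: 11.2
grasp_force: 60.1
```

Run:
```python
from h import *
from bench import *
go([603.8,-264,140],tool(np.radians(9.9)))
s=read_state();d=get_image("wrist");cv2.imwrite("pics/w3.png",d["img"][:,:,::-1])
M=np.eye(4);M[:3,:3]=Ro.from_quat(s["ee_rot"]).as_matrix();M[:3,3]=s["position"]
d["extrinsics"]=M@d["tool_from_camera"];np.savez("w3.npz",**d)
q=cloud(d).reshape(-1,3);q=q[~np.isnan(q[:,0])]
a=np.radians(9.9);X=np.array([np.cos(a),np.sin(a)]);Y=np.array([-np.sin(a),np.cos(a)])
u=np.c_[(q[:,:2]-[589,-180.3])@X,(q[:,:2]-[589,-180.3])@Y,q[:,2]]
t=u[(abs(u[:,2]-55.5)<3)&(abs(u[:,0])<56)&(abs(u[:,1]+10)<120)]
print("rack top x",np.percentile(t[:,0],[.3,99.7]),"y",np.percentile(t[:,1],[.3,99.7]))
for k in(0,80):0
h=np.histogram(t[(t[:,0]<0)&(t[:,0]>-36),1],np.arange(-122,-50,2));print(dict(zip(h[1].astype(int),h[0])))
p=(q-M[:3,3])@M[:3,:3];k=p[(p[:,2]>25)&(p[:,2]<66)&(abs(p[:,1])<14)&(abs(p[:,0])<50)]
print("stone",len(k),np.percentile(k,[1,50,99],axis=0) if len(k) else 0)
```

```text
t 19.1 pos [ 608.8252 -259.6206  202.4778] F [-0.4465  0.3088 -0.9797] w 11.221003723694674 60.12593150138855
shift [ 0.0622 -0.0336  0.6243] turn [-0.001   0.0077  0.0044]
rack top x [-50.0177  49.6471] y [-119.6827   99.3102]
{np.int64(-122): np.int64(5), np.int64(-120): np.int64(98), np.int64(-118): np.int64(104), np.int64(-116): np.int64(95), np.int64(-114): np.int64(101), np.int64(-112): np.int64(99), np.int64(-110): np.int64(100), np.int64(-108): np.int64(96), np.int64(-106): np.int64(102), np.int64(-104): np.int64(58), np.int64(-102): np.int64(0), np.int64(-100): np.int64(0), np.int64(-98): np.int64(0), np.int64(-96): np.int64(0), np.int64(-94): np.int64(0), np.int64(-92): np.int64(0), np.int64(-90): np.int64(0), np.int64(-88): np.int64(0), np.int64(-86): np.int64(0), np.int64(-84): np.int64(0), np.int64(-82): np.int64(0), np.int64(-80): np.int64(0), np.int64(-78): np.int64(0), np.int64(-76): np.int64(0), np.int64(-74): np.int64(0), np.int64(-72): np.int64(0), np.int64(-70): np.int64(0), np.int64(-68): np.int64(64), np.int64(-66): np.int64(100), np.int64(-64): np.int64(101), np.int64(-62): np.int64(99), np.int64(-60): np.int64(99), np.int64(-58): np.int64(104), np.int64(-56): np.int64(99), np.int64(-54): np.int64(103)}
stone 277 [[33.7216 -5.6375 25.6564]
 [34.3763 -0.0311 41.2843]
 [34.611   5.959  60.7469]]
```

View pics/w3.png

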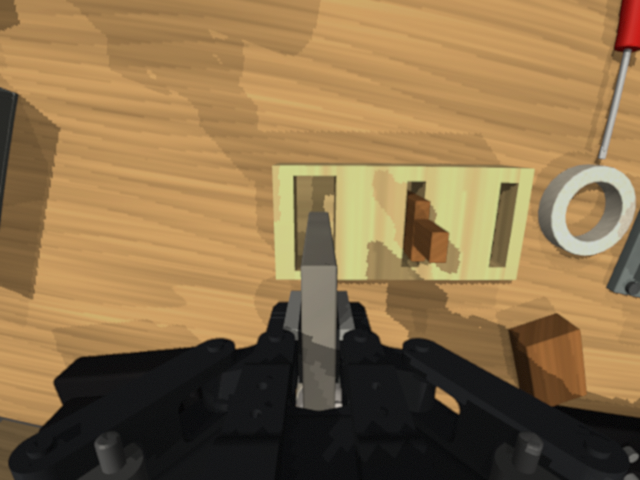

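The rack pose is confirmed, with the bay spanning y -103 to -67. The stone is square in the gripper and above the bay (316,220).

Request:
{"method": "jog_arm", "body": {"plan": [[5,[0.06,-0.033,0.2],[0,0.006,0.004]],[5,[0.06,-0.033,0.4],[0,0.006,0.004]],[5,[0.06,-0.033,0.58],[0,0.006,0.004]],[5,[0.06,-0.033,0.58],[0,0.006,0.004]],[5,[0.06,-0.033,0.58],[0,0.006,0.004]],[5,[0.06,-0.033,0.58],[0,0.006,0.004]]]}}

```text
clock: 19.9
position: [604.3, -264.7, 144.8]
ee_rot: [-0.086, 0.996, -0.001, 0.001]
contact_force: [-0.2, -0.2, -2.0]
gripper_width: 11.5
grasp_force: 60.1
```

```bash
python3 -c "
from h import *
go([603.8,-264,72],tool(np.radians(9.9)))"
```

```text
t 19.9 pos [ 604.267  -264.729   144.7725] F [-0.1681 -0.1767 -1.9688] w 11.459594888766725 60.052281618118286
shift [0.0052 0.0092 0.7277] turn [-0.0015  0.0025 -0.0003]
```

Request:
{"method": "jog_arm", "body": {"plan": [[5,[0.005,0.008,0.15],[0,0,0]],[5,[0.005,0.008,0.3],[0,0,0]],[5,[0.005,0.008,0.45],[0,0,0]],[5,[0.005,0.008,0.58],[0,0,0]],[5,[0.005,0.008,0.66],[0,0,0]],[5,[0.005,0.008,0.71],[0,0,0]],[5,[0.005,0.008,0.72],[0,0,0]],[5,[0.005,0.008,0.72],[0,0,0]],[5,[0.005,0.008,0.72],[0,0,0]]]}}

```text
clock: 21.02
position: [603.3, -264.0, 72.2]
ee_rot: [-0.086, 0.996, -0.0, 0.001]
contact_force: [0.4, -0.0, -1.4]
gripper_width: 11.1
grasp_force: 60.1
```

```bash
python3 -c "
from h import *
go([603.8,-264,70.5],tool(np.radians(9.9)))"
```

```text
t 21.025 pos [ 603.3207 -263.9909   72.1982] F [ 0.3581 -0.0155 -1.3828] w 11.14713071248901 60.11651158332825
shift [-0.0047 -0.0009  0.017 ] turn [-0.0011  0.0016 -0.0004]
```

Request:
{"method": "jog_arm", "body": {"plan": [[5,[0,0,0.016],[0,0,0]],[5,[0,0,0.016],[0,0,0]],[14,[0,0,0.016],[0,0,0]],[18,[0,0,0.016],[0,0,0]],[24,[0,0,0.016],[0,0,0]],[32,[0,0,0.016],[0,0,0]],[42,[0,0,0.016],[0,0,0]],[52,[0,0,0.016],[0,0,0]],[64,[0,0,0.016],[0,0,0]],[64,[0,0,0.016],[0,0,0]]]}}

```text
clock: 22.28
position: [603.0, -263.9, 70.0]
ee_rot: [-0.086, 0.996, -0.0, 0.0]
contact_force: [-0.6, -0.8, 0.2]
gripper_width: 64.3
grasp_force: 0.0
```

Request:
{"method": "jog_arm", "body": {"plan": [[64,[0,0,-0.1],[0,0,0]],[64,[0,0,-0.2],[0,0,0]],[64,[0,0,-0.35],[0,0,0]],[64,[0,0,-0.6],[0,0,0]],[64,[0,0,-1.0],[0,0,0]],[64,[0,0,-1.0],[0,0,0]]]}}

```text
clock: 23.02
position: [605.3, -264.7, 175.7]
ee_rot: [-0.086, 0.996, -0.002, 0.005]
contact_force: [-0.2, 0.2, -0.2]
gripper_width: 63.9
grasp_force: 0.0
```

Request:
{"method": "jog_arm", "body": {"plan": [[64,[0.4,0,-0.5],[0,0,0]],[64,[0.8,0,-0.5],[0,0,0]],[64,[0.8,0,-0.5],[0,0,0]],[64,[0.8,0,-0.5],[0,0,0]]]}}

```text
clock: 23.52
position: [524.2, -277.5, 220.1]
ee_rot: [-0.086, 0.996, -0.0, 0.001]
contact_force: [0.1, 0.6, 0.3]
gripper_width: 64.1
grasp_force: 0.0
```

Run:
```python
from h import *
from bench import *
d=get_image("scene");cv2.imwrite("pics/s9.png",d["img"][:,:,::-1])
```

```text
(no output)
```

View pics/s9.png

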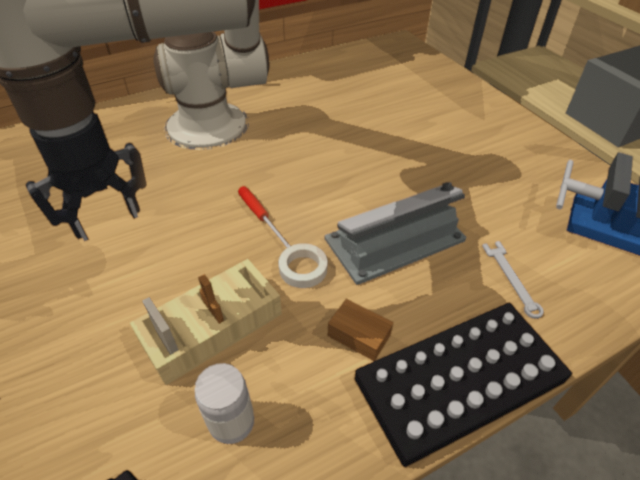

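The stone stands in the bay and everything else is in place. However, the joint-6 limit left the first ~50 mm of the stroke at only about 3 mm sink. There is time to repeat it properly, so I'll half-turn the gripper to free joint 6, re-grasp and redo the stroke.

Request:
{"method": "jog_arm", "body": {"plan": [[64,[0,0,0],[0,0,-0.17]],[64,[0,0,0],[0,0,-0.34]],[64,[0,0,0],[0,0,-0.51]],[64,[0,0,0],[0,0,-0.68]],[64,[0,0,0],[0,0,-0.85]],[64,[0,0,0],[0,0,-1.0]]]}}

```text
clock: 24.32
position: [525.0, -277.2, 219.0]
ee_rot: [-0.575, 0.818, 0.0, -0.0]
contact_force: [0.1, 0.6, -0.1]
gripper_width: 63.8
grasp_force: 0.0
```

Request:
{"method": "jog_arm", "body": {"plan": [[64,[0,0,0],[0,0,-0.17]],[64,[0,0,0],[0,0,-0.34]],[64,[0,0,0],[0,0,-0.51]],[64,[0,0,0],[0,0,-0.68]],[64,[0,0,0],[0,0,-0.85]],[64,[0,0,0],[0,0,-1.0]]]}}

```text
clock: 25.08
position: [525.0, -277.2, 219.0]
ee_rot: [0.907, -0.421, -0.0, 0.0]
contact_force: [0.5, -0.1, 0.1]
gripper_width: 63.9
grasp_force: 0.0
```

Request:
{"method": "jog_arm", "body": {"plan": [[64,[0,0,0],[0,0,-0.17]],[64,[0,0,0],[0,0,-0.34]],[64,[0,0,0],[0,0,-0.51]],[64,[0,0,0],[0,0,-0.68]],[64,[0,0,0],[0,0,-0.85]],[64,[0,0,0],[0,0,-1.0]],[64,[0,0,0],[0,0,-1.0]],[64,[0,0,0],[0,0,-1.0]]]}}

```text
clock: 26.08
position: [524.5, -277.4, 219.4]
ee_rot: [0.996, 0.085, -0.0, 0.0]
contact_force: [0.3, 0.3, -0.3]
gripper_width: 63.8
grasp_force: 0.0
```

```bash
cat >> h.py <<'E'
F=Ro.from_rotvec([0,0,np.pi])
RR=tool(np.radians(9.9))*F     # rack pose, half-turned
def stone_cloud(names=("scene","top")):
    from bench import get_image
    a=np.radians(9.9);X=np.array([np.cos(a),np.sin(a)]);Y=np.array([-np.sin(a),np.cos(a)])
    for n in names:
        q=cloud(get_image(n)).reshape(-1,3);q=q[~np.isnan(q[:,0])]
        u=np.c_[(q[:,:2]-[589,-180.3])@X,(q[:,:2]-[589,-180.3])@Y,q[:,2]]
        k=u[(abs(u[:,0])<48)&(u[:,1]<-45)&(u[:,1]>-130)&(u[:,2]>62)&(u[:,2]<125)]
        print(n,len(k))
        for lo in range(62,118,8):
            s=k[(k[:,2]>=lo)&(k[:,2]<lo+8)]
            if len(s)>4: print(lo,len(s),"x",np.percentile(s[:,0],[2,98]),"y",np.percentile(s[:,1],[2,50,98]))
E
python3 - <<'E'
from h import *
from bench import read_state
print(read_state()['joints'])
stone_cloud(); go([603.8,-264,170],RR)
E
```

```text
[-2.13585754e-01  3.39442055e-01 -9.14954963e-02  3.87892627e-04
 -1.13981054e+00  1.95470858e+00]
scene 577
62 41 x [-27.11566121  37.15431084] y [-90.90849952 -87.66232735 -79.35988952]
70 43 x [-21.59346543  37.30713889] y [-90.93076412 -88.52991529 -79.58338991]
78 41 x [-31.28110026  37.49425584] y [-90.91102888 -88.10174622 -79.13104286]
86 43 x [-26.08661519  37.38307775] y [-90.90735847 -87.79157623 -78.99160298]
94 44 x [-24.95121897  37.77097004] y [-90.92741046 -88.61446361 -79.76261696]
102 355 x [-32.12993486  36.5045729 ] y [-90.7960845  -84.94954308 -78.83374092]
110 10 x [-22.16292387  32.1921851 ] y [-89.27305815 -84.96064538 -80.32251201]
top 0
t 26.175 pos [ 524.3065 -277.4529  219.6964] F [-0.2335  0.9147 -0.2987] w 63.98749698776973 0.0
shift [0.8061 0.0025 0.4972] turn [ 0.0005 -0.0003 -0.0016]
```

The stone stands upright at rack (2, -85), so the regrasp is the same as the first one.

Request:
{"method": "jog_arm", "body": {"plan": [[40,[0.4,0,0.1],[0,0,0]],[40,[0.8,0,0.3],[0,0,0]],[40,[0.82,0,0.5],[0,0,0]],[40,[0.82,0,0.5],[0,0,0]],[40,[0.82,0,0.5],[0,0,0]],[40,[0.82,0,0.5],[0,0,0]]]}}

```text
clock: 26.92
position: [605.1, -263.9, 171.6]
ee_rot: [0.996, 0.086, 0.002, 0.001]
contact_force: [1.0, 0.7, -0.1]
gripper_width: 40.1
grasp_force: 0.0
```

```bash
python3 -c "
from h import *
go([605.0,-263.8,71],RR)"
```

```text
t 26.925 pos [ 605.1473 -263.9007  171.6202] F [ 1.0066  0.7302 -0.07  ] w 40.05814950519368 0.0
shift [-0.0042 -0.003   1.0062] turn [ 0.0017 -0.0028 -0.0009]
```

Request:
{"method": "jog_arm", "body": {"plan": [[40,[0,0,0.3],[0,0,0]],[40,[0,0,0.6],[0,0,0]],[40,[0,0,0.9],[0,0,0]],[40,[0,0,1.0],[0,0,0]],[40,[0,0,1.0],[0,0,0]],[40,[0,0,1.0],[0,0,0]],[5,[0,0,1.0],[0,0,0]],[5,[0,0,1.0],[0,0,0]],[5,[0,0,1.0],[0,0,0]],[5,[0,0,1.0],[0,0,0]]]}}

```text
clock: 28.18
position: [605.7, -263.8, 71.2]
ee_rot: [0.996, 0.086, 0.001, 0.001]
contact_force: [-0.3, -0.2, 5.9]
gripper_width: 11.1
grasp_force: 59.4
```

Request:
{"method": "jog_arm", "body": {"plan": [[5,[0,0,0],[0,0,0]],[5,[0,0,-0.15],[0,0,0]],[5,[0,0,-0.3],[0,0,0]],[5,[0,0,-0.45],[0,0,0]],[5,[0,0,-0.7],[0,0,0]],[5,[0,0,-1.0],[0,0,0]],[5,[0,0,-1.0],[0,0,0]]]}}

```text
clock: 29.05
position: [606.6, -264.0, 173.8]
ee_rot: [0.996, 0.086, 0.004, 0.001]
contact_force: [0.1, -1.0, -1.7]
gripper_width: 11.2
grasp_force: 58.6
```

```bash
python3 -c "
from h import *
go(blade(82,45),RB*F)"
```

```text
t 29.05 pos [ 606.5822 -264.0032  173.7677] F [ 0.1377 -0.9874 -1.6774] w 11.196116035434871 58.617610931396484
shift [ 0.1045 -5.5121 -0.2029] turn [-0.0372  0.4083  0.1808]
```

Request:
{"method": "jog_arm", "body": {"plan": [[5,[0,-0.4,-0.4],[0,0,0]],[5,[0,-0.9,-0.6],[0,0,0]],[5,[0,-1.0,-0.6],[0,0,0]]]}}

```text
clock: 29.42
position: [587.7, -162.7, 231.4]
ee_rot: [0.996, 0.087, 0.002, 0.0]
contact_force: [-0.0, 0.2, -1.2]
gripper_width: 11.4
grasp_force: 59.1
```

Request:
{"method": "jog_arm", "body": {"plan": [[5,[0,-0.55,0],[0,0,0]],[5,[0,-1.0,0],[0,0,0]]]}}

```text
clock: 29.68
position: [569.4, -65.5, 228.1]
ee_rot: [0.996, 0.085, -0.001, 0.0]
contact_force: [-0.6, 0.3, -2.1]
gripper_width: 11.1
grasp_force: 59.3
```

Request:
{"method": "jog_arm", "body": {"plan": [[5,[0,-0.55,0],[0,0,0]],[5,[0,-1.0,0],[0,0,0]]]}}

```text
clock: 29.92
position: [552.3, 33.2, 228.2]
ee_rot: [0.996, 0.086, -0.001, 0.0]
contact_force: [1.7, 0.2, -1.3]
gripper_width: 11.5
grasp_force: 59.3
```

Request:
{"method": "jog_arm", "body": {"plan": [[5,[0,-0.5,0],[-0.01,0.13,0.06]],[5,[0,-1.0,0],[-0.025,0.27,0.12]],[5,[0,-1.0,0],[-0.037,0.408,0.181]],[5,[0,-1.0,0],[-0.037,0.408,0.181]]]}}

```text
clock: 30.42
position: [533.4, 129.8, 226.9]
ee_rot: [0.977, -0.009, 0.211, 0.002]
contact_force: [1.0, -0.4, -2.8]
gripper_width: 11.5
grasp_force: 59.5
```

```bash
python3 -c "
from h import *
from bench import read_state
go(blade(82,45),RB*F);print(read_state()['joints'])"
```

```text
t 30.425 pos [533.4155 129.7814 226.8544] F [ 1.0449 -0.4279 -2.7921] w 11.457374386355564 59.54761505126953
shift [-0.2714 -1.5087  0.2562] turn [0.0006 0.0102 0.001 ]
[ 0.6414  0.077  -0.6599  0.5084 -0.5488  0.512 ]
```

Request:
{"method": "jog_arm", "body": {"plan": [[5,[0,-0.4,0],[0,0.01,0]],[5,[-0.1,-0.8,0.1],[0,0.01,0]],[5,[-0.1,-0.8,0.1],[0,0.01,0]]]}}

```text
clock: 30.8
position: [532.0, 211.4, 213.9]
ee_rot: [0.976, -0.008, 0.216, 0.003]
contact_force: [-0.9, -0.4, -2.1]
gripper_width: 11.0
grasp_force: 59.6
```

Request:
{"method": "jog_arm", "body": {"plan": [[5,[-0.1,-0.4,0.1],[0,0,0]],[5,[-0.17,-0.7,0.15],[0,0,0]],[5,[-0.17,-0.7,0.15],[0,0,0]],[5,[-0.17,-0.7,0.15],[0,0,0]],[5,[-0.17,-0.7,0.15],[0,0,0]]]}}

```text
clock: 31.42
position: [525.4, 279.7, 196.0]
ee_rot: [0.976, -0.011, 0.218, 0.001]
contact_force: [0.1, -0.4, -2.9]
gripper_width: 11.2
grasp_force: 59.7
```

```bash
python3 -c "
from h import *
from bench import read_state
go(blade(82,6),RB*F);where();print(read_state()['joints']);sink()"
```

```text
t 31.425 pos [525.3876 279.6573 195.9668] F [ 0.0851 -0.3921 -2.8986] w 11.172396080699068 59.67965126037598
shift [-0.0475 -0.0109  0.4103] turn [-0.0007 -0.0028 -0.0025]
blade x,y,off 4.630336932711335 80.86641111510994 47.045392305696694 F blade xyz -1.1410862848912913 -0.3903993377351662 -2.666200748413272
[ 0.8705  0.2077 -0.6371  0.6895 -0.5453  0.1138]
top plane off -1.2847012504697233 1958
```

Request:
{"method": "jog_arm", "body": {"plan": [[5,[-0.03,-0.01,0.15],[0,-0.003,-0.002]],[5,[-0.047,-0.01,0.3],[0,-0.003,-0.002]],[5,[-0.047,-0.01,0.41],[0,-0.003,-0.002]],[5,[-0.047,-0.01,0.41],[0,-0.003,-0.002]],[5,[-0.047,-0.01,0.41],[0,-0.003,-0.002]],[5,[-0.047,-0.01,0.41],[0,-0.003,-0.002]]]}}

```text
clock: 32.22
position: [538.7, 282.0, 157.6]
ee_rot: [0.976, -0.009, 0.217, 0.001]
contact_force: [0.2, 0.6, -1.5]
gripper_width: 11.3
grasp_force: 59.6
```

```bash
python3 -c "
from h import *
go(blade(82,-6),RB*F);where()"
```

```text
t 32.225 pos [538.6771 281.9676 157.6437] F [ 0.2105  0.62   -1.4638] w 11.266300303924284 59.616402983665466
shift [-0.0045  0.0146  0.1271] turn [-0.0023 -0.001   0.0005]
blade x,y,off 0.43628418896725124 83.43146106353237 6.716205493946902 F blade xyz -0.4386820281224229 0.6239279895068665 -1.4105350439984623
```

Request:
{"method": "jog_arm", "body": {"plan": [[5,[-0.004,0.015,0.025],[0,0,0]],[5,[-0.004,0.015,0.05],[0,0,0]],[5,[-0.004,0.015,0.075],[0,0,0]],[5,[-0.004,0.015,0.1],[0,0,0]],[5,[-0.004,0.015,0.118],[0,0,0]],[5,[-0.004,0.015,0.118],[0,0,0]],[5,[-0.004,0.015,0.118],[0,0,0]]]}}

```text
clock: 33.1
position: [543.1, 280.1, 146.3]
ee_rot: [0.976, -0.009, 0.217, 0.001]
contact_force: [-5.3, -0.3, 2.4]
gripper_width: 11.6
grasp_force: 60.7
```

```bash
python3 -c "
from h import *
go(blade(-14,-6),RB*F);where();sink();sink()"
```

```text
t 33.1 pos [543.0605 280.1464 146.2571] F [-5.3033 -0.2726  2.3773] w 11.592732088266123 60.69163799285889
shift [0.0029 0.957  0.0037] turn [-0.0016 -0.0004  0.0008]
blade x,y,off -0.3722941854218586 81.69471318090777 -5.470465134817147 F blade xyz -3.796117463696788 -0.3744034052961432 4.3932362194309205
top plane off -7.30741832277503 1824
top plane off -7.353993257119288 1781
```

Sink is now 6.0 mm, square to the face, with the joints free. Sweeping.

Request:
{"method": "jog_arm", "body": {"plan": [[5,[0,0.06,0],[0,0,0]],[5,[0,0.14,0],[0,0,0]],[5,[0,0.24,0],[0,0,0]],[5,[0,0.34,0],[0,0,0]],[5,[0,0.44,0],[0,0,0]],[5,[0.001,0.54,0],[0,0,0]],[5,[0.001,0.64,0],[0,0,0]],[5,[0.002,0.74,0],[0,0,0]],[5,[0.003,0.84,0],[0,0,0]],[5,[0.003,0.94,0],[0,0,0]]]}}

```text
clock: 34.45
position: [541.7, 185.5, 146.0]
ee_rot: [0.976, -0.009, 0.216, 0.001]
contact_force: [-2.1, 3.5, 4.4]
gripper_width: 11.2
grasp_force: 60.7
```

```bash
python3 -c "
from h import *
go(blade(-115,-5.5),RB*F);where();sink()
from bench import read_state; print(read_state()['joints'])"
```

```text
t 34.45 pos [541.6842 185.4833 146.0286] F [-2.1097  3.5304  4.4387] w 11.203373786454598 60.69744408130646
shift [-0.0001  1.0202 -0.0053] turn [-0.0015 -0.0001  0.0008]
blade x,y,off -0.0689177629736326 -12.977388301857456 -5.864037905324459 F blade xyz -0.09727335994151039 3.4892127892431635 4.942910551031382
top plane off -7.79058106160682 1638
[ 0.6138  0.2126 -0.8309  0.9957 -0.3023  0.009 ]
```

Request:
{"method": "jog_arm", "body": {"plan": [[5,[0,0.1,-0.001],[0,0,0]],[5,[0,0.2,-0.002],[0,0,0]],[5,[0,0.3,-0.003],[0,0,0]],[5,[0,0.4,-0.004],[0,0,0]],[5,[0,0.5,-0.005],[0,0,0]],[5,[0,0.6,-0.006],[0,0,0]],[5,[0,0.7,-0.006],[0,0,0]],[5,[0,0.8,-0.006],[0,0,0]],[5,[0,0.9,-0.006],[0,0,0]],[5,[0,1.0,-0.006],[0,0,0]]]}}

```text
clock: 35.75
position: [539.6, 85.4, 146.4]
ee_rot: [0.976, -0.009, 0.216, 0.001]
contact_force: [-3.3, 3.9, 3.9]
gripper_width: 11.4
grasp_force: 60.6
```

```bash
python3 -c "
from h import *
go(blade(-115.5,-5.5),RB*F);where();sink()
from bench import read_state; print(read_state()['joints'])"
```

```text
t 35.75 pos [539.5926  85.4147 146.4145] F [-3.2914  3.8995  3.8553] w 11.395800759278469 60.58351278305054
shift [0.0006 0.0243 0.0005] turn [-0.0013  0.      0.0007]
blade x,y,off -0.06002192907359576 -113.0676553970367 -5.442379181381675 F blade xyz -1.4210227484628237 3.8355603655774018 4.916528873205595
top plane off -7.556099438347142 1807
[ 0.4024  0.1598 -0.9035  1.0304 -0.2028  0.1626]
```

Steady at about 6 mm sink throughout. I'll finish the last 2 mm, lift off, and return to the bay.

Request:
{"method": "jog_arm", "body": {"plan": [[5,[0,0.025,0],[0,0,0]],[5,[0,0.025,0],[0,0,0]],[5,[0,0.025,-0.1],[0,0,0]],[5,[0,0.025,-0.3],[0,0,0]],[5,[0,0.025,-0.6],[0,0,0]],[5,[0.3,0.025,-0.7],[0,-0.1,0]],[5,[0.5,0.025,-0.7],[0,-0.25,0]],[5,[0.6,0.025,-0.7],[0,-0.41,0]],[5,[0.6,0.025,-0.7],[0,-0.416,0]]]}}

```text
clock: 36.92
position: [566.1, 83.0, 232.7]
ee_rot: [1.0, -0.011, -0.003, -0.0]
contact_force: [-0.4, -0.2, -2.5]
gripper_width: 11.5
grasp_force: 59.6
```

```bash
python3 -c "
from h import *
go([603.8,-264,232],RR)"
```

```text
t 36.925 pos [566.067   83.0298 232.676 ] F [-0.4094 -0.1798 -2.4601] w 11.522525702342616 59.62342321872711
shift [0.451  3.4615 0.0039] turn [-0.0006  0.0057 -0.1853]
```

Request:
{"method": "jog_arm", "body": {"plan": [[5,[0.07,0.5,0],[0,0.005,-0.09]],[5,[0.13,1.0,0],[0,0.005,-0.185]],[5,[0.13,1.0,0],[0,0.005,-0.185]]]}}

```text
clock: 37.3
position: [572.7, -20.3, 232.8]
ee_rot: [0.996, 0.085, -0.001, -0.0]
contact_force: [0.2, 0.1, -2.1]
gripper_width: 11.5
grasp_force: 59.8
```

```bash
python3 -c "
from h import *
go([603.8,-264,200],RR)"
```

```text
t 37.3 pos [572.7234 -20.2881 232.8496] F [ 0.1565  0.0967 -2.0691] w 11.503945031216682 59.81056451797485
shift [-0.1081  2.4546  0.3279] turn [-0.0003  0.0009 -0.0017]
```

Request:
{"method": "jog_arm", "body": {"plan": [[5,[-0.05,0.5,0],[0,0,0]],[5,[-0.05,1.0,0],[0,0,0]],[5,[-0.05,1.0,0],[0,0,0]]]}}

```text
clock: 37.67
position: [586.2, -118.4, 233.1]
ee_rot: [0.996, 0.086, 0.0, -0.001]
contact_force: [-0.1, 0.4, -1.8]
gripper_width: 11.3
grasp_force: 60.0
```

Request:
{"method": "jog_arm", "body": {"plan": [[5,[-0.05,0.5,0],[0,0,0]],[5,[-0.05,1.0,0],[0,0,0]],[5,[-0.05,1.0,0],[0,0,0]]]}}

```text
clock: 38.05
position: [599.4, -216.9, 233.1]
ee_rot: [0.996, 0.086, 0.001, -0.001]
contact_force: [-0.0, 0.9, -2.6]
gripper_width: 11.2
grasp_force: 60.1
```

Request:
{"method": "jog_arm", "body": {"plan": [[5,[-0.01,0.25,0.2],[0,0,0]],[5,[-0.01,0.43,0.5],[0,0,0]],[5,[-0.01,0.43,0.7],[0,0,0]],[5,[-0.01,0.43,0.86],[0,0,0]],[5,[-0.01,0.43,0.86],[0,0,0]],[5,[-0.01,0.43,0.86],[0,0,0]],[5,[-0.01,0.43,0.86],[0,0,0]]]}}

```text
clock: 38.92
position: [608.5, -257.9, 150.4]
ee_rot: [0.996, 0.088, 0.004, -0.0]
contact_force: [0.1, 0.5, -1.5]
gripper_width: 11.2
grasp_force: 60.0
```

```bash
python3 -c "
from h import *
go([603.8,-264,73],RR)"
```

```text
t 38.925 pos [ 608.519  -257.9375  150.3932] F [ 0.0677  0.4622 -1.5305] w 11.19541451392276 60.044814348220825
shift [-0.0635  0.0509  0.7735] turn [ 0.0006 -0.0079  0.0035]
```

Request:
{"method": "jog_arm", "body": {"plan": [[5,[-0.04,0.045,0.1],[0,-0.003,0.001]],[5,[-0.05,0.05,0.15],[0,-0.005,0.002]],[5,[-0.05,0.05,0.15],[0,-0.005,0.002]],[5,[-0.05,0.05,0.15],[0,-0.005,0.002]]]}}

```text
clock: 39.42
position: [604.0, -264.1, 134.0]
ee_rot: [0.996, 0.087, 0.001, -0.0]
contact_force: [-0.3, 0.2, -1.9]
gripper_width: 11.3
grasp_force: 60.1
```

```bash
python3 -c "
from h import *
go([603.8,-264,73],RR)"
```

```text
t 39.425 pos [ 604.0209 -264.0588  134.0488] F [-0.2823  0.1676 -1.8712] w 11.282041284963979 60.115978717803955
shift [-0.0027 -0.0009  0.6105] turn [-0.0001 -0.001   0.0009]
```

Request:
{"method": "jog_arm", "body": {"plan": [[5,[0,0,0.15],[0,0,0]],[5,[0,0,0.3],[0,0,0]],[5,[0,0,0.42],[0,0,0]],[5,[0,0,0.52],[0,0,0]],[5,[0,0,0.58],[0,0,0]],[5,[0,0,0.6],[0,0,0]],[5,[0,0,0.6],[0,0,0]],[5,[0,0,0.6],[0,0,0]]]}}

```text
clock: 40.42
position: [604.3, -264.0, 74.6]
ee_rot: [0.996, 0.087, 0.001, -0.0]
contact_force: [0.7, -0.4, -1.7]
gripper_width: 11.2
grasp_force: 60.1
```

```bash
python3 -c "
from h import *
go([603.8,-264,71.3],RR)"
```

```text
t 40.425 pos [ 604.2889 -263.992    74.5842] F [ 0.7082 -0.4054 -1.6897] w 11.156780460177737 60.145225524902344
shift [-0.0049 -0.0008  0.0328] turn [ 0.0001 -0.0019  0.001 ]
```

Request:
{"method": "jog_arm", "body": {"plan": [[5,[0,0,0.02],[0,0,0]],[5,[0,0,0.032],[0,0,0]],[5,[0,0,0.032],[0,0,0]],[14,[0,0,0.032],[0,0,0]],[18,[0,0,0.032],[0,0,0]],[24,[0,0,0.032],[0,0,0]],[34,[0,0,0.032],[0,0,0]],[48,[0,0,0.032],[0,0,0]],[64,[0,0,0.032],[0,0,0]],[64,[0,0,0.032],[0,0,0]]]}}

```text
clock: 41.68
position: [604.0, -263.9, 70.8]
ee_rot: [0.996, 0.087, 0.0, -0.0]
contact_force: [-0.6, -0.3, -0.4]
gripper_width: 63.9
grasp_force: 0.0
```

Request:
{"method": "jog_arm", "body": {"plan": [[64,[0,0,-0.1],[0,0,0]],[64,[0,0,-0.2],[0,0,0]],[64,[0,0,-0.35],[0,0,0]],[64,[0,0,-0.6],[0,0,0]],[64,[0,0,-1.0],[0,0,0]],[64,[0,0,-1.0],[0,0,0]]]}}

```text
clock: 42.42
position: [606.3, -264.7, 176.5]
ee_rot: [0.996, 0.087, 0.005, 0.002]
contact_force: [0.2, 0.4, 0.2]
gripper_width: 64.3
grasp_force: 0.0
```

Request:
{"method": "jog_arm", "body": {"plan": [[64,[-0.4,0,-0.5],[0,0,0]],[64,[-0.8,0,-0.5],[0,0,0]],[64,[-0.8,0,-0.5],[0,0,0]],[64,[-0.8,0,-0.5],[0,0,0]]]}}

```text
clock: 42.92
position: [525.2, -277.8, 220.9]
ee_rot: [0.996, 0.087, 0.001, -0.0]
contact_force: [0.1, 0.3, -1.2]
gripper_width: 63.9
grasp_force: 0.0
```

Run:
```python
from h import *
from bench import *
stone_cloud(("scene",));sink()
d=get_image("scene");cv2.imwrite("pics/s10.png",d["img"][:,:,::-1])
```

```text
scene 574
62 40 x [-27.12734205  35.57736307] y [-90.70902038 -89.15864071 -79.0750772 ]
70 43 x [-30.18280946  35.59641562] y [-90.79645702 -87.73608254 -79.29113675]
78 45 x [-30.88402423  35.96355841] y [-90.81529289 -88.67708517 -78.57390215]
86 41 x [-27.66735102  36.5100444 ] y [-90.7490652  -88.27117304 -79.27133609]
94 47 x [-29.16681722  35.48897182] y [-90.77802505 -87.80658237 -79.04910277]
102 342 x [-33.80768489  35.15335762] y [-90.60532418 -84.84934868 -78.71792214]
110 16 x [-32.8582365   31.77374009] y [-90.31483632 -83.01096713 -79.53292711]
top plane off -0.9659914001192711 1892
```

View pics/s10.png

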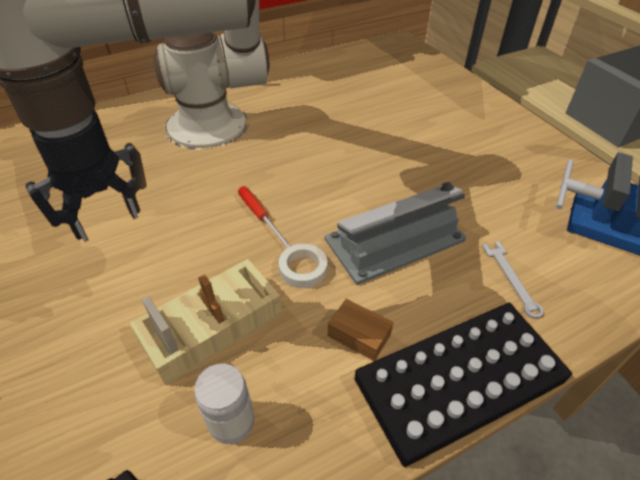

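The stone stands upright in the bay (158,325), everything else is where it was, and the gripper is clear.

```bash
python3 -c "
from bench import *
print(job_done())"
```

```text
the job is handed in; nothing more can be done
None
```

The stone was drawn, honed along the blade and stood upright in the wide bay, with everything else where it was, in about 43 s; the first stroke ran light (about 3 mm sink) for its first 50 mm at a joint limit, so I picked the stone up from the bay and repeated the full stroke at a steady 6 to 6.5 mm.

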